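# Latch the upper vial tray onto the sloped carrier

### The arm

A 6-joint arm with a two-finger parallel gripper is mounted at the origin on the work surface. World frame = base frame: x ahead of the robot, y to its left, z up, the work surface at z = 0. Lengths are in m, angles in rad, forces in N, time in s.
With the tool pointing down it reaches from about 0.35 to 0.975 m from the base axis. Payload 4.9 kg.
Tool frame: the origin (TCP) lies midway between the tips of the shut fingers; the grasp point (between the pads) lies pinch_z behind it (pinch_z is the distance from the TCP to the grasp point, in m); z points along the fingers, y is the direction in which the jaws open and shut (so a half turn about z gives the same grasp; the last joint's range is limited). The gripper opens to 85 mm and grips with 20 to 120 N. Pads are 22 mm wide; open, the fingers measure 114 mm over their backs; the gripper's body (76 mm by 85 mm) begins 54 mm behind the grasp point. The pads swing forward as they close: fully open they stand 13 mm farther back than shut.
Start: joints at [-1.413, 0.053, 1.613, -0, 1.476, -0.119], TCP at [0.171, -0.601, 0.231] pointing down, gripper open.
Joint ranges: [-3.01, 3.01], [-1.01, 2.22], [0.06, 2.58], [-1.02, 4.17], [0.09, 2.62], [-3.14, 3.14]. Speed limits (rad/s): [2.57, 2.57, 3.14, 3.14, 3.14, 3.14].

### API

Orientations are given as a 3x3 rotation matrix whose columns are the frame's x, y, z axes.
In Python, from rig import observe, snapshot, get_calibration, sign_off, pinch_z gives the robot as it stands.
- The arm moves only by the tool step_arm, never from a script. Its argument "rows" is a list that holds one entry, the list of rows, each a list of 6 numbers: the shift along the tool's x, y, z in cm, then the turn, a rotation vector about the tool's x, y, z in degrees. In form: [[[x, y, z, ax, ay, az], ...]]. A call has 1 to 20 rows; each row shifts and turns the commanded pose from where the row before left it, along the tool's axes as they then stand; what a row does not reach is not made up. A row lasts 1/12 s, in which the tool goes at most 41.7 mm and 7.16 degrees, less where a joint would pass 70% of its speed; a pose out of reach is approached as far as the arm can. A call with a gripper value outside its range is refused whole. "fingers" is the opening, from -1 (shut) to 1 (fully open), set as the call begins (left out, the last holds). The fingers move at their own pace and stop on an object; the grip force is fixed at half the most. Time passes only in rows, so rows that do not move let the fingers close. It gives the time, the measured TCP pose, the force and the opening at its end, in the units of the state.
- observe(): the state, without advancing time (a new reading comes with each control period).
- snapshot(name): name is "side" or "top" or "wrist"; returns the picture (480x640x3 uint8, blue, green, red); there is no depth.
- get_calibration(name): a dict with "fx", "fy", "cx", "cy" (pixels), "k1" (the pictures are not rectified: a ray, as slopes to the right and down, at radius r is drawn at 1 + k1 r^2 times it, then the intrinsics apply), "world_to_cam" (4x4, takes a point from world to camera coordinates); the wrist camera has in their place "mount" (4x4, takes a point from camera to tool coordinates, whose origin is the TCP and whose axes are the flange's). Camera axes: x right, y down, z forward; pixel columns grow to the right and rows downward; lengths in m; the calibration is good to about 2 mm. A picture is of the moment at which its call begins: read the wrist's pose just before it. get_calibration takes no time and is no camera call.
- sign_off(): hands the job in, once; it reports no verdict.
The state is a dict: "t": time; "joint_pos": joint angles; "qvel": joint speeds; "tau": joint torques, N m; "tool_pos": TCP position; "ee_rot": TCP orientation; "wrist_force": force on the tool from outside, world axes, zero at the start; "torque": the same for the moment, N m; "gripper_width": opening from 0.0 (shut) to 1.0 (fully open).
Only numpy, scipy, OpenCV 4.12 (cv2) and the standard library are available. Lean on these libraries where they do the work, as an engineer would, in place of code of your own. Each camera call takes 0.05 s, during which the arm holds its last target.

### The job

Pick up the blue vial tray by its black handle and gently lower it onto the sloping carrier so that all four corner holes drop over the four posts and the tray rests flush on the collars, with its steel catch at the high side. Then swing the red hasp over from the high side, down over the catch until it lies fully closed on the tray, and let go. Leave the other things on the bench where they are.

Things in the scene. Friction and masses are not known exactly. Their poses are not given: they have to be found in the camera images.
- tray_grip (a point): Centre of the black handle bar of the loose blue vial tray (0.3 to 0.65 kg). Bar 14 mm thick along x, 68 mm long along y, 20 mm high, open below between two legs at y = +-30 mm (10 by 8 mm). It is over the tray's middle, 60 mm above its underside. Axes are the tray's: z up out of the plate, x towards the catch end. The tray starts flat on the bench.
- tray_under (a point): Middle of the tray's underside, same axes. The tray is a flat plate 180 mm (x) by 140 mm (y) by 12 mm thick with square 12 mm through holes at x = +-78, y = +-58 mm. Two rows of fixed amber vials with white caps run along x at y = +-50 mm (41 to 59 mm), x from -58 to 58 mm, tops 44 mm above the underside. The mass is centred close to this middle line.
- tray_catch (a point): Top centre of the steel catch, a fixed upright tab on the tray 8 mm (x) by 14 mm (y), 18 mm high above the plate; it lies at x = +64 mm, y = 0 from the tray's middle, 30 mm above its underside.
- seat: Sloping upper part of the carrier, fixed, leaning 25 degrees towards the robot. Origin: middle of the four collar tops the tray must rest on, about 95 mm above the bench. x up the slope (away from the robot), y across, z square to the slope. Seated, the tray's underside middle is at this origin, axes parallel: handle centre at (0, 0, 60) mm, plate top at z = 12 mm.
- post (a point): Base, at collar-top level, of the steel post at x = +78, y = +58 mm in the seat's frame; the others are at x = +-78, y = +-58 mm. Posts are 8 mm thick and rise 30 mm square to the slope (last 8 mm tapered to 3 mm). Collars are 20 mm wide. The aluminium base plate below is 216 by 150 mm, its top at z = -36 mm.
- hasp (a joint): Angle of the red hasp: 0 = closed, lying along the tray towards the seat's -x; it grows as the hasp swings up and over towards the seat's +x, to its stop at 2.25 rad. It starts open at 1.75 to 2.0, leaning away from the tray. The hinge is stiff (friction 0.05 N m): the hasp stays where it is left and must be pushed all the way down.
- hasp_hinge (a point): Hinge axis of the hasp, along the seat's y, at x = 100, y = 0, z = 17 mm in the seat's frame, on an upright bracket (x 101 to 107 mm, 40 mm wide). The hasp is a red plate 5 mm thick, 34 mm wide, centred on the axis, 80 mm long; a slot 26 to 48 mm from the axis, 24 mm wide, takes the catch; 48 to 80 mm is a solid tongue to push on.
- hasp_end (a point): Middle of the free end of the hasp's tongue, 80 mm from the hinge axis, half-way through its thickness.
- reagent: Bystander: loose amber bottle with red cap, 72 mm wide, 160 mm high; origin at its underside.
- cork_ring: Bystander: loose cork ring, 60 mm wide, 24 mm high; origin at its underside.
- beaker: Bystander: loose glass beaker, 70 mm wide, 85 mm high; origin at its underside.
- jar: Bystander: loose white jar with blue lid, 56 mm wide, 75 mm high; origin at its underside.
- dish: Bystander: loose white dish, 100 mm wide, 30 mm high; origin at its underside.
There are look-alikes about, which are no part of the job. There is more than one size of the part that bears tray_grip; the job needs the largest.

How it is judged:
On the way, in this order (a step that is already met when the one before it is completed fails the run):
1. the tray rests flush on the four collars, a post in every corner hole, catch at the high side, with the hasp still open (z of tray_grip in the frame of seat between 0.056 and 0.0635 m and x of tray_catch in the frame of seat between 0.057 and 0.071 m and y of tray_grip in the frame of seat between -0.006 and 0.006 m and angle between the z axis of tray_grip and the z axis of seat, either way round below 0.05 rad and value of joint hasp above 0.6 rad), for 0.2 s.
2. the hasp lies closed over the catch (value of joint hasp below 0.1 rad), for 0.2 s.
At the end, for the whole second after the job is handed in: The tray rests flush on the four collars (within 3.5 mm in height, 6 mm across, 7 mm along the slope and 0.05 rad), catch at the high side, and the hasp is closed over the catch (under 0.1 rad) and still (z of tray_grip in the frame of seat between 0.056 and 0.0635 m and x of tray_catch in the frame of seat between 0.057 and 0.071 m and y of tray_grip in the frame of seat between -0.006 and 0.006 m and angle between the z axis of tray_grip and the z axis of seat, either way round below 0.05 rad and value of joint hasp below 0.1 rad and velocity of joint hasp between -0.1 and 0.1 rad/s); the robot touches nothing.
It fails at once if a bystander is pushed more than 30 mm from its place (distance of any of reagent, cork_ring, beaker, jar, dish from where it was at the start of the episode above 0.03 m).
It fails at once if the tray is dropped or rammed onto the carrier, or the carrier or hasp is struck hard (over 100 N) (contact force between seat and anything else above 100 N).
It also fails if it takes over 72 s, if anything falls off the work surface, if the arm or the gripper's body presses on something with over 40 N, if the wrist force passes 120 N, or if a joint passes its speed limit or range.

## Working session

There is one attempt and no reset: what is moved stays moved. The work goes in short steps, Python scripts to look and compute and a tool call to move; the robot and the scene stay as the last step left them, time stands still between calls to the robot, and variables do not carry over. Pictures are saved under pics/ and viewed, and the job is handed in when it is done.

Besides the shell and the picture viewer there is one more tool, called after "Call:" as name([rows], argument=value, ...), one row to a line, values as JSON. step_arm: Moves the arm, as the interface text tells. Its arguments: {"type":"object","properties":{"rows":{"type":"array","items":{"type":"array","items":{"type":"array","items":{"type":"number"}}}},"fingers":{"type":"number"}},"required":["rows"]}

```bash
ls; mkdir -p pics; python3 - <<'E'
from rig import *
import cv2
import rig
print(observe()); print(pinch_z)
for n in ("side","top","wrist"):
    c=get_calibration(n); print(n,c)
    cv2.imwrite(f"pics/{n}0.png",snapshot(n))
E
```

```text
pics
{'t': 0.0, 'joint_pos': array([-1.41299975e+00,  5.33547500e-02,  1.61431249e+00, -1.69844596e-05,
        1.47600645e+00, -1.19008415e-01]), 'qvel': array([ 0.00018092,  0.00056837,  0.00049373,  0.00061504,  0.00015446,
       -0.00115355]), 'tau': array([-3.07502805e-04, -3.93684018e+01, -3.70172989e+01, -2.03419104e-04,
        7.01311394e-03,  1.14133258e-05]), 'tool_pos': array([ 0.17069282, -0.60058112,  0.23005329]), 'ee_rot': array([[ 9.61933084e-01,  2.73284875e-01, -3.43717358e-04],
       [ 2.73284994e-01, -9.61930922e-01,  2.05252355e-03],
       [ 2.30291288e-04, -2.06832311e-03, -9.99997835e-01]]), 'wrist_force': array([-0.16249624,  0.27588844, -0.30706284]), 'torque': array([-0.02945841, -0.01384645,  0.00641934]), 'gripper_width': 1.001687509183508}
0.0187
side {'fx': 588.4389169451898, 'fy': 588.4389169451898, 'cx': 326.9969074345254, 'cy': 238.34841906481475, 'k1': -0.08260811943840761, 'world_to_cam': array([[-0.72459286, -0.68880639,  0.02260436,  0.40561543],
       [-0.43238055,  0.4288144 , -0.79319939,  0.35097575],
       [ 0.53666773, -0.5845203 , -0.
[... 271 characters left out ...]
0.00903305, -0.02033837],
       [-0.99558649, -0.00589317, -0.09366324,  0.57642265],
       [ 0.09371144, -0.00851839, -0.99556296,  1.24222398],
       [ 0.        ,  0.        ,  0.        ,  1.        ]])}
wrist {'fx': 336.74264116887065, 'fy': 336.74264116887065, 'cx': 323.75392673599566, 'cy': 240.65531895447737, 'k1': -0.02782099071959662, 'mount': array([[-1.20131495e-03, -9.49908393e-01, -3.12526162e-01,
         8.02465399e-02],
       [ 9.99999278e-01, -1.15414115e-03, -3.35926175e-04,
        -9.11168308e-05],
       [-4.16002101e-05, -3.12526340e-01,  9.49909093e-01,
        -1.42147803e-01],
       [ 0.00000000e+00,  0.00000000e+00,  0.00000000e+00,
         1.00000000e+00]])}
```

View pics/top0.png

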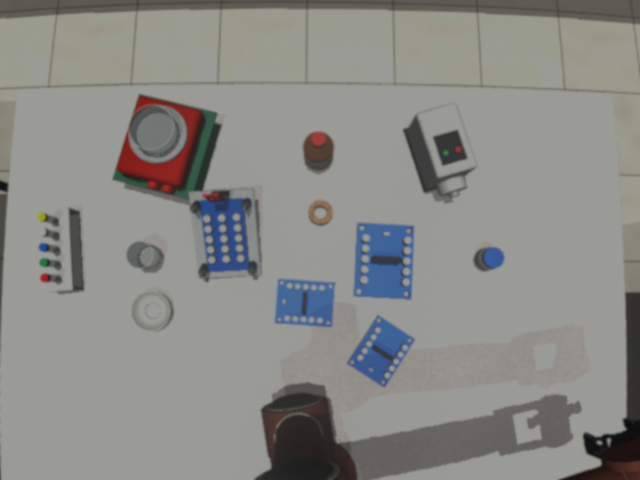

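View pics/side0.png

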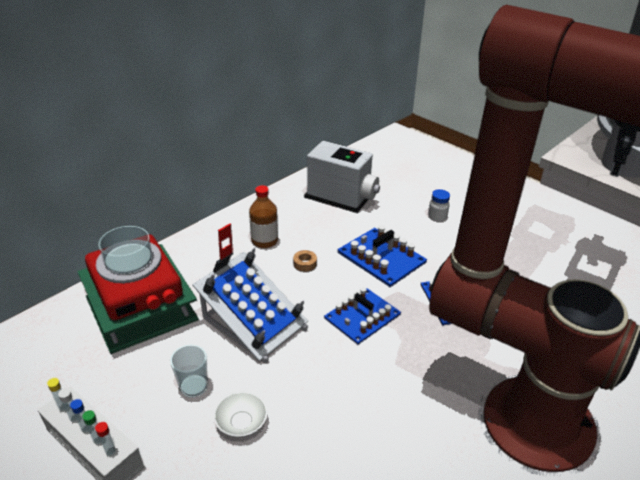

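View pics/wrist0.png

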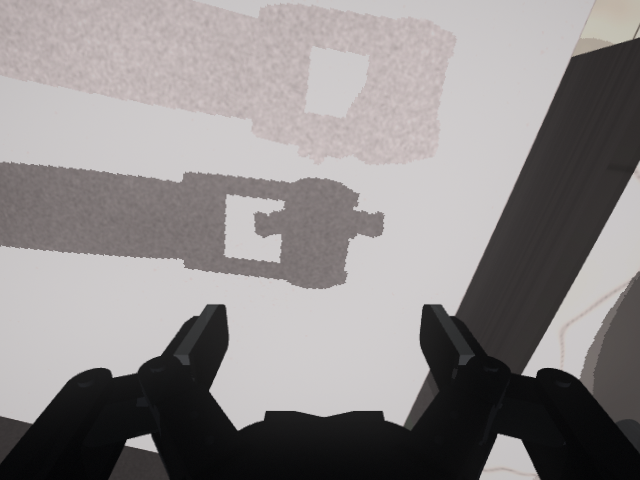

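```bash
python3 - <<'E'
import cv2
t=cv2.imread("pics/top0.png");s=cv2.imread("pics/side0.png")
cv2.imwrite("pics/tz.png",cv2.resize(t[180:310,180:440],None,fx=3,fy=3,interpolation=cv2.INTER_CUBIC))
cv2.imwrite("pics/sz.png",cv2.resize(s[210:370,180:440],None,fx=3,fy=3,interpolation=cv2.INTER_CUBIC))
E
```

```text
(no output)
```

View pics/tz.png

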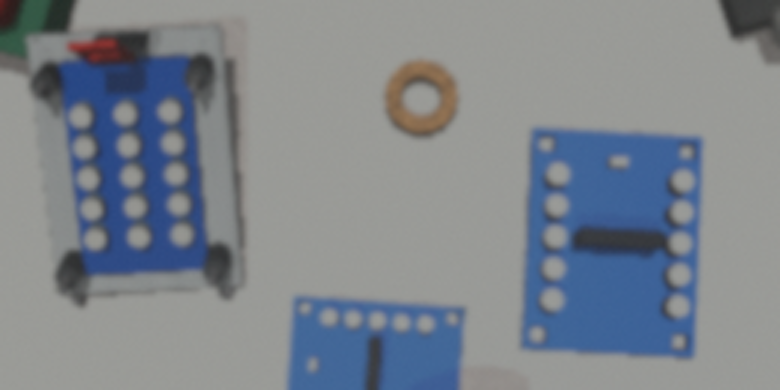

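View pics/sz.png

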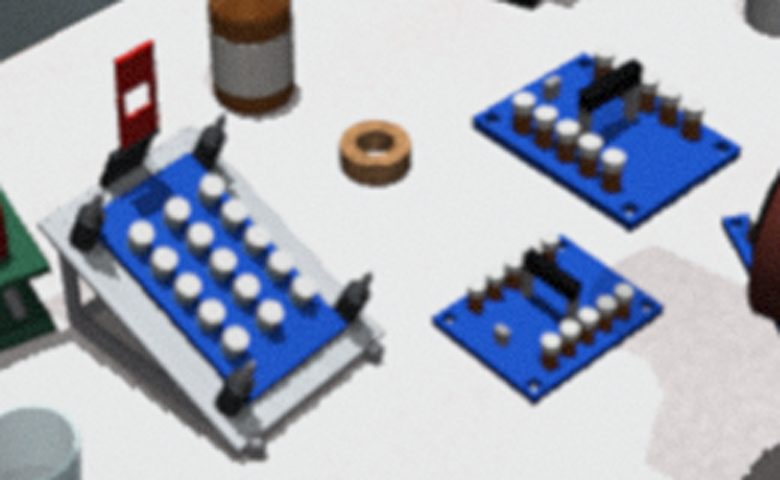

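```bash
cat > h.py <<'E'
import numpy as np, cv2
from scipy.optimize import least_squares
from scipy.spatial.transform import Rotation as R
from rig import *
def cam(name,st=None):
    c=get_calibration(name)
    if name=="wrist":
        T=np.eye(4);T[:3,:3]=st["ee_rot"];T[:3,3]=st["tool_pos"]
        W=np.linalg.inv(T@c["mount"])
    else: W=c["world_to_cam"]
    return c,W
def proj(cw,P):
    c,W=cw;P=np.atleast_2d(P)@W[:3,:3].T+W[:3,3]
    s=P[:,:2]/P[:,2:];s=s*(1+c["k1"]*(s**2).sum(1,keepdims=True))
    return s*[c["fx"],c["fy"]]+[c["cx"],c["cy"]]
def trayT(p):  # x,y,yaw
    return R.from_euler('z',p[2]).as_matrix(),np.array([p[0],p[1],0])
def seatT(p): # x,y,z,yaw
    return R.from_euler('zy',[p[3],-np.radians(25)]).as_matrix(),np.array(p[:3])
def shot(n,tag):
    st=observe();im=snapshot(n);cv2.imwrite(f"pics/{tag}.png",im)
    np.savez(f"pics/{tag}.npz",p=st["tool_pos"],r=st["ee_rot"]);return st,im
def load(tag):
    d=np.load(f"pics/{tag}.npz");return dict(tool_pos=d["p"],ee_rot=d["r"])
HO=np.array([[78,58,12],[78,-58,12],[-78,58,12],[-78,-58,12]])/1000.
E
python3 - <<'E'
from h import *
q=180+np.array([(546,144),(688,152),(537,335),(679,342)])/3
cw=cam("top")
f=lambda p:(proj(cw,HO@trayT(p)[0].T+trayT(p)[1])-q).ravel()
r=least_squares(f,[.55,-.1,0]);print("tray",r.x,r.fun)
# seat: post tips in top and side
qt=180+np.array([(45,75),(203,68),(70,290),(222,290)])/3
# side sz offset (180,210): order +x+y,+x-y,-x+y,-x-y
qs=np.array([180,210])+np.array([(96,205),(217,125),(240,372),(366,282)])/3
tips=np.array([[78,58,30],[78,-58,30],[-78,58,30],[-78,-58,30]])/1000.
cs=cam("side")
def g(p,w=0):
    Rm,t=seatT(p);P=tips@Rm.T+t
    return (proj(cs,P)-qs).ravel()
r=least_squares(g,[.6,.2,.095,0]);print("seat",r.x,r.fun)
Rm,t=seatT(r.x);print(proj(cw,tips@Rm.T+t),qt)
E
```

```text
tray [ 0.52952346 -0.17173767 -0.05090721] [ 0.09028514 -0.19188177 -0.16810196 -0.14591911 -0.0817927   0.06141232
  0.16050615  0.27092172]
seat [0.58244923 0.20542894 0.07666261 0.04091164] [-0.42898256 -0.30559984  0.61264234 -0.19856702  0.97905778  0.37670318
 -1.19047084  0.11002969]
[[194.09461108 207.83742733]
 [245.77565056 205.95558305]
 [201.62855798 272.40108656]
 [251.16988124 270.91692386]] [[195.         205.        ]
 [247.66666667 202.66666667]
 [203.33333333 276.66666667]
 [254.         276.66666667]]
```

Call:
step_arm([
  [[2.89,-1.97,0,0,0,0],[2.89,-1.97,0,0,0,0],[2.89,-1.97,0,0,0,0],[2.89,-1.97,0,0,0,0],[2.89,-1.97,0,0,0,0],[2.89,-1.97,0,0,0,0],[2.89,-1.97,0,0,0,0],[2.89,-1.97,0,0,0,0],[2.89,-1.97,0,0,0,0],[2.89,-1.97,0,0,0,0],[2.89,-1.97,0,0,0,0],[2.89,-1.97,0,0,0,0],[2.89,-1.97,0,0,0,0],[2.89,-1.97,0,0,0,0],[2.89,-1.97,0,0,0,0],[2.89,-1.97,0,0,0,0]],
], fingers=1)

```text
t: 1.48
tool_pos: [0.5301, -0.17, 0.231]
ee_rot: [[0.962, 0.273, -0.0], [0.273, -0.962, 0.0], [-0.0, -0.0, -1.0]]
wrist_force: [0.3, -0.3, 0.0]
gripper_width: 1.004
```

Call:
step_arm([
  [[0,0,0,0,0,-5.93],[0,0,0,0,0,-5.93],[0,0,0,0,0,-5.93],[0,0,0,0,0,-5.93],[0,0,0,0,0,-5.93],[0,0,0,0,0,-5.93],[0,0,0,0,0,-5.93],[0,0,0,0,0,-5.93],[0,0,0,0,0,-5.93],[0,0,0,0,0,-5.93],[0,0,0,0,0,-5.93],[0,0,0,0,0,-5.93],[0,0,0,0,0,0],[0,0,0,0,0,0]],
])

```text
t: 2.65
tool_pos: [0.5293, -0.1715, 0.231]
ee_rot: [[0.055, 0.999, -0.0], [0.999, -0.055, 0.0], [0.0, -0.001, -1.0]]
wrist_force: [-0.3, 0.2, 0.4]
gripper_width: 0.997
```

```bash
python3 - <<'E'
from h import *
st,im=shot("wrist","w1");print(st["t"],st["tool_pos"],st["ee_rot"],st["joint_pos"])
E
```

```text
2.65 [ 0.52929362 -0.17154433  0.23098516] [[ 5.46047885e-02  9.98507924e-01 -4.93404358e-04]
 [ 9.98508028e-01 -5.46046873e-02  2.16351226e-04]
 [ 1.89086223e-04 -5.04482025e-04 -9.99999855e-01]] [-4.47165021e-01 -1.10331854e-01  1.77312023e+00 -1.83513439e-05
  1.47934272e+00 -3.92531427e-01]
```

View pics/w1.png

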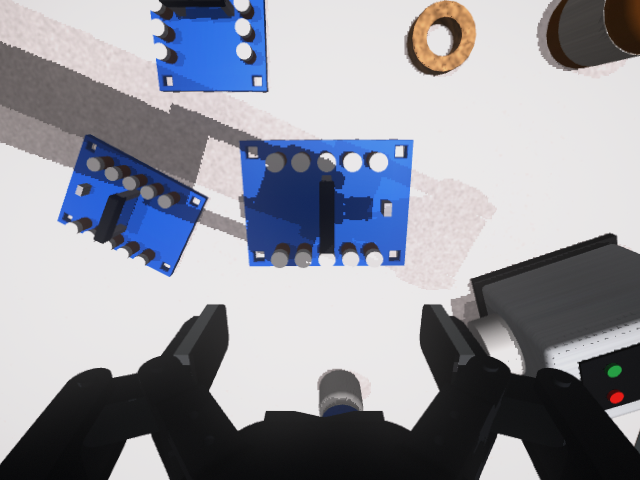

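```bash
python3 - <<'E'
from h import *
im=cv2.imread("pics/w1.png");cw=cam("wrist",load("w1"))
def f(p): return proj(cw,HO@trayT(p)[0].T+trayT(p)[1])
q=np.array([(400,152),(392,255),(253,152),(260,256)])
r=least_squares(lambda p:(f(p)-q).ravel(),[.53,-.17,-.05]);print(r.x,r.fun)
Rm,t=trayT(r.x)
C=np.array([[90,70,12],[90,-70,12],[-90,-70,12],[-90,70,12]])/1000.
B=np.array([[7,34,70],[7,-34,70],[-7,-34,70],[-7,34,70]])/1000.
v=im.copy()
for Q in (C,B):
    cv2.polylines(v,[np.round(proj(cw,Q@Rm.T+t)*16).astype(int)],True,(0,255,255),1,shift=4)
for a in f(r.x): cv2.circle(v,tuple(np.round(a*16).astype(int)),32,(0,0,255),1,shift=4)
cv2.imwrite("pics/v1.png",cv2.resize(v[100:300,180:440],None,fx=3,fy=3,interpolation=cv2.INTER_CUBIC))
E
```

```text
[ 0.53191061 -0.17071692 -0.05465976] [ 1.16962584 -0.28148763  2.16316734  0.90096464 -1.53344714 -0.1166
 -1.75993834  0.05799296]
```

View pics/v1.png

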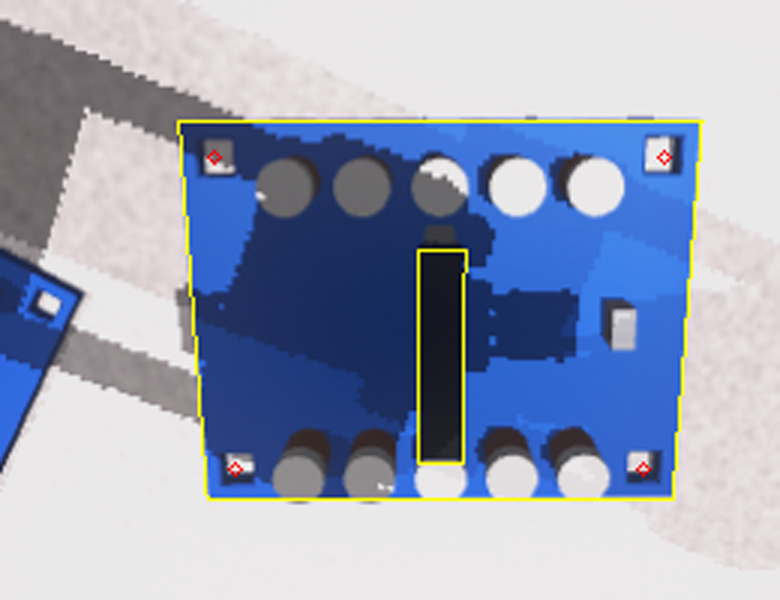

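Call:
step_arm([
  [[0.09,0.27,3.0,0,0,0],[0,0,3.4,0,0,0],[0,0,3.4,0,0,0],[0,0,3.4,0,0,0],[0,0,2.8,0,0,0],[0,0,1,0,0,0],[0,0,1,0,0,0],[0,0,1,0,0,0],[0,0,0,0,0,0],[0,0,0,0,0,0]],
])

```text
t: 3.53
tool_pos: [0.533, -0.1712, 0.0423]
ee_rot: [[0.052, 0.999, 0.001], [0.999, -0.052, -0.001], [-0.001, 0.001, -1.0]]
wrist_force: [0.6, -0.5, -0.0]
gripper_width: 0.998
```

Call:
step_arm([
  [[0,0,0,0,0,0],[0,0,0,0,0,0],[0,0,0,0,0,0],[0,0,0,0,0,0],[0,0,0,0,0,0],[0,0,0,0,0,0],[0,0,0,0,0,0],[0,0,0,0,0,0],[0,0,0,0,0,0],[0,0,0,0,0,0],[0,0,0,0,0,0],[0,0,0,0,0,0]],
], fingers=-1)

```text
t: 4.53
tool_pos: [0.5324, -0.171, 0.0417]
ee_rot: [[0.052, 0.999, 0.0], [0.999, -0.052, -0.0], [-0.0, 0.0, -1.0]]
wrist_force: [-1.8, 0.5, 5.4]
gripper_width: 0.156
```

```bash
python3 - <<'E'
from h import *
st,im=shot("wrist","w2");print(st["t"],st["tool_pos"],st["wrist_force"],st["torque"],st["gripper_width"])
E
```

```text
4.5333 [ 0.53241036 -0.17099008  0.04173419] [-1.83950913  0.53228757  5.36017828] [0.03638257 0.20171186 0.01173551] 0.15584624211616793
```

View pics/w2.png

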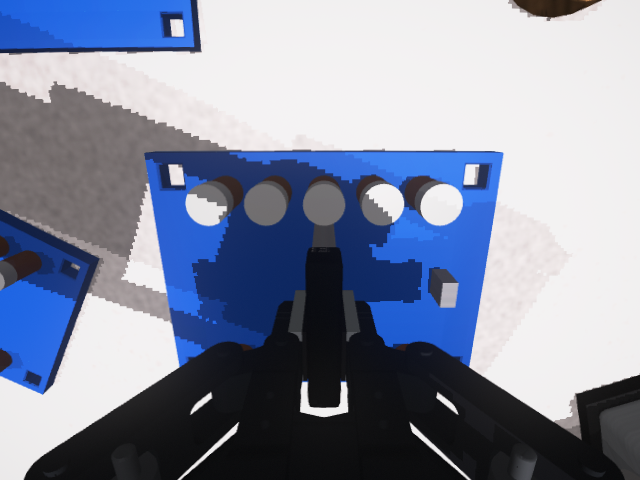

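Call:
step_arm([
  [[0,0,-0.5,0,0,0],[0,0,-1,0,0,0],[0,0,-2,0,0,0],[0,0,-3,0,0,0],[0,0,-3.5,0,0,0],[0,0,-3.5,0,0,0],[0,0,-3.5,0,0,0],[0,0,-3.5,0,0,0],[0,0,-3,0,0,0],[0,0,-2.5,0,0,0],[0,0,-1.5,0,0,0],[2,0,0,0,0,0],[3,0.5,0,0,0,0],[3,0.5,0,0,0,0],[3,0,0,0,0,0],[3,0,0,0,0,0],[2,0,0,0,0,0],[0,0,0,0,0,0],[0,0,0,0,0,0],[0,0,0,0,0,0]],
])

```text
t: 6.25
tool_pos: [0.5501, -0.0119, 0.3152]
ee_rot: [[0.052, 0.999, -0.002], [0.999, -0.052, -0.0], [-0.0, -0.002, -1.0]]
wrist_force: [0.1, 0.0, -2.7]
gripper_width: 0.151
```

```bash
python3 - <<'E'
from h import *
st,im=shot("wrist","w3");print(st["t"],st["tool_pos"],st["ee_rot"],st["wrist_force"],st["torque"],st["gripper_width"])
shot("side","s3")
E
```

```text
6.25 [ 0.55007583 -0.01190289  0.31521167] [[ 5.20232940e-02  9.98644128e-01 -1.86610316e-03]
 [ 9.98645813e-01 -5.20238410e-02 -2.45798274e-04]
 [-3.42546857e-04 -1.85078887e-03 -9.99998229e-01]] [ 0.1334611   0.03869221 -2.74453538] [-0.00496413  0.00479642 -0.00090921] 0.15140453809296264
```

View pics/w3.png

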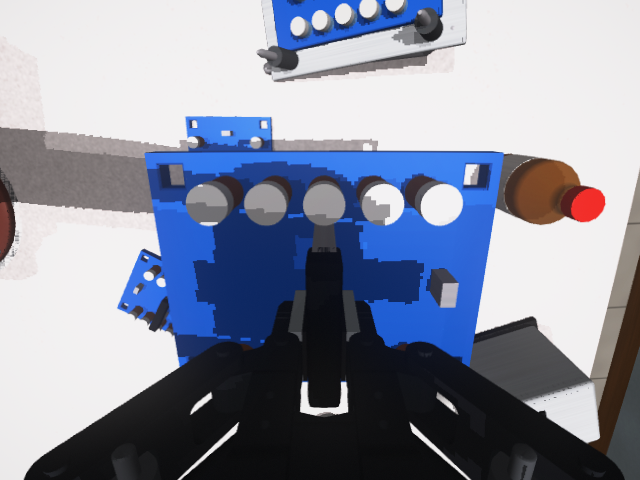

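View pics/s3.png

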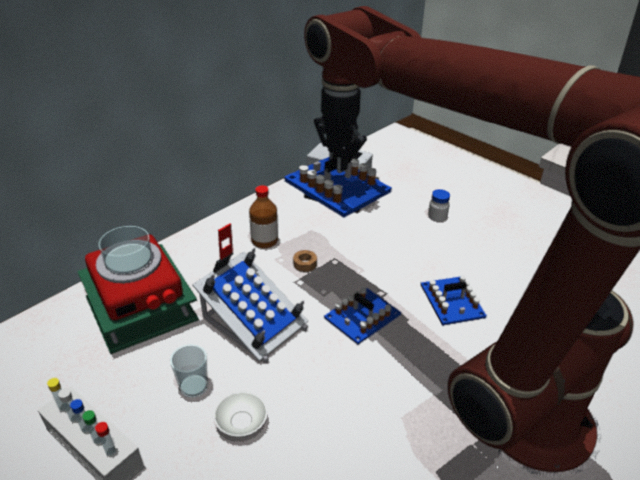

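Call:
step_arm([
  [[0,0,-1.5,0,4,0],[0,0,-1.5,0,5,0],[0,0,0,0,5,0],[0,0,0,0,5,0],[0,0,0,0,4,0],[0,0,0,0,0,0],[0,0,0,0,0,0],[0,0,0,0,0,0]],
])

```text
t: 7.02
tool_pos: [0.5505, -0.0132, 0.3463]
ee_rot: [[0.049, 0.999, 0.021], [0.92, -0.053, 0.389], [0.389, 0.0, -0.921]]
wrist_force: [-0.0, -1.5, -4.2]
gripper_width: 0.154
```

```bash
python3 - <<'E'
from h import *
st,im=shot("wrist","w4");print(st["t"],st["tool_pos"],st["ee_rot"],st["qvel"])
cv2.imwrite("pics/w4z.png",cv2.resize(im[0:190,200:460],None,fx=3,fy=3,interpolation=cv2.INTER_CUBIC))
E
```

```text
7.0167 [ 0.55046653 -0.01316045  0.34630679] [[ 4.85967603e-02  9.98606113e-01  2.05957912e-02]
 [ 9.19900178e-01 -5.27809423e-02  3.88584399e-01]
 [ 3.89129822e-01  6.21290769e-05 -9.21182923e-01]] [ 0.01790578 -0.00536364 -0.00582844  0.00742534  0.00260285 -0.00344537]
```

View pics/w4.png

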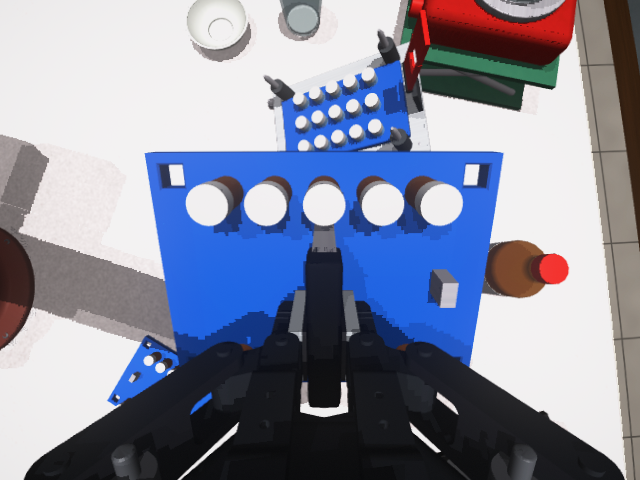

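View pics/w4z.png

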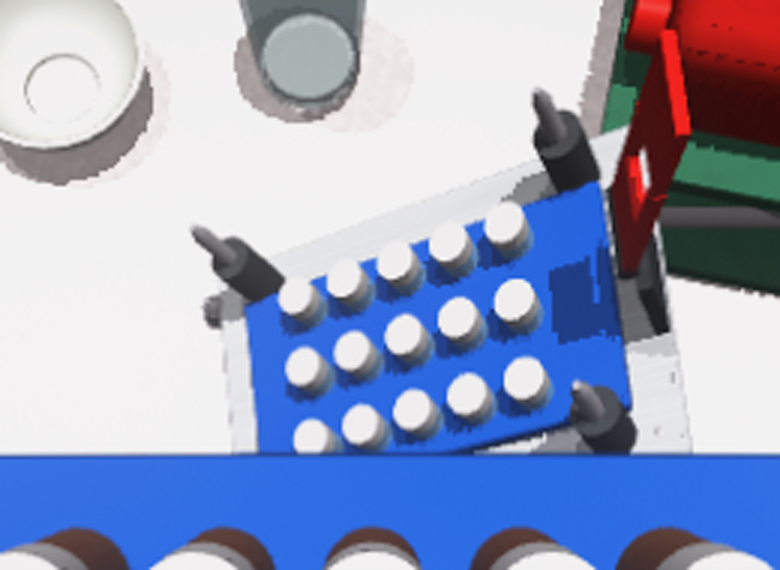

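```bash
cat > seat.py <<'E'
from h import *
S=np.array([[1,1],[1,-1],[-1,1],[-1,-1]])
tip=lambda i:np.r_[S[i]*[.078,.058],.030]
base=lambda i:np.r_[S[i]*[.078,.058],0.]
obs=[]
O=lambda tag,i,x,y,k=tip:obs.append((tag,k(i),(x,y)))
O("w4",0,200+541/3,95/3);O("w4",2,200+197/3,231/3);O("w4",1,200+578/3,387/3)
for i,(x,y) in enumerate([(96,205),(217,125),(240,372),(366,282)]):O("side",i,180+x/3,210+y/3)
O("w3",3,262,52)
cams={t:cam(t) if t in("side","top") else cam("wrist",load(t)) for t in("w3","w4","side","top")}
def res(p,w=True):
    Rm,t=seatT(p);out=[]
    for tag,P,q in obs: out.append((proj(cams[tag],(Rm@P+t)[None])[0]-q))
    return np.array(out)
if __name__=="__main__":
    r=least_squares(lambda p:res(p).ravel(),[.58,.2,.09,.04],loss='soft_l1');print(r.x);
    for o,e in zip(obs,res(r.x)):print(o[0],o[1],e.round(1))
    np.save("seat.npy",r.x);Rm,t=seatT(r.x)
    B=np.array([[108,75,-36],[108,-75,-36],[-108,-75,-36],[-108,75,-36]])/1000.
    for tag,fn,(a,b,c,d),z in(("w4","w4",(0,190,200,460),3),("w3","w3",(0,110,230,490),3),("side","s3",(220,370,180,320),5),("top","top0",(180,290,180,270),6)):
        im=cv2.resize(cv2.imread(f"pics/{fn}.png")[a:b,c:d],None,fx=z,fy=z,interpolation=cv2.INTER_CUBIC)
        pt=lambda P:tuple(((proj(cams[tag],Rm@P+t)[0]-[c,a]+.5)*z*16).astype(int))
        cv2.polylines(im,[np.array([pt(x) for x in B])],True,(0,255,255),1,shift=4)
        for i in range(4): cv2.line(im,pt(base(i)),pt(tip(i)),(0,0,255),1,shift=4)
        cv2.imwrite(f"pics/o_{fn}.png",im)
E
python3 seat.py; python3 -c "
import cv2,numpy as np
a=cv2.imread('pics/o_w4.png');b=cv2.imread('pics/o_s3.png');print(a.shape,b.shape)"
```

```text
[0.57592207 0.20996201 0.08500845 0.05304262]
w4 [0.078 0.058 0.03 ] [-0.4  1.8]
w4 [-0.078  0.058  0.03 ] [2.  1.1]
w4 [ 0.078 -0.058  0.03 ] [ 0.1 -0.7]
side [0.078 0.058 0.03 ] [-0.8 -0.4]
side [ 0.078 -0.058  0.03 ] [ 0.3 -1. ]
side [-0.078  0.058  0.03 ] [1.8 0.4]
side [-0.078 -0.058  0.03 ] [-0.5 -0.7]
w3 [-0.078 -0.058  0.03 ] [-0.8 -1.6]
(570, 780, 3) (750, 700, 3)
```

View pics/o_w4.png

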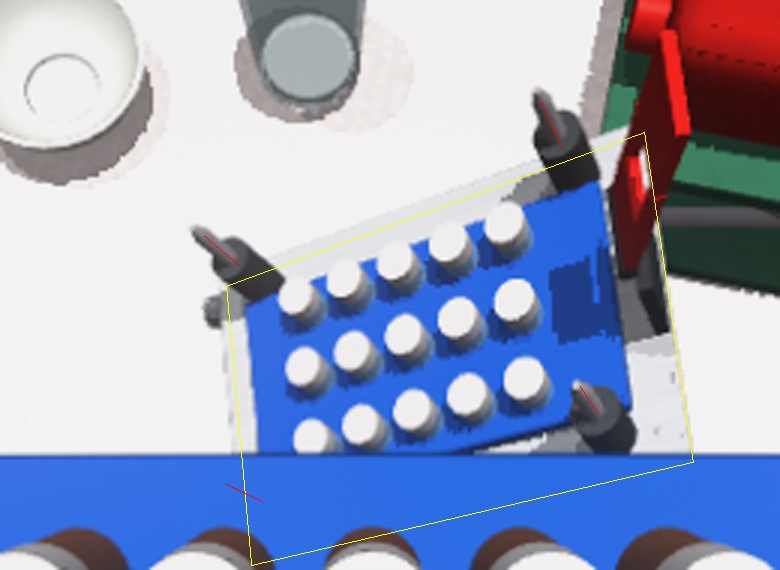

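View pics/o_s3.png

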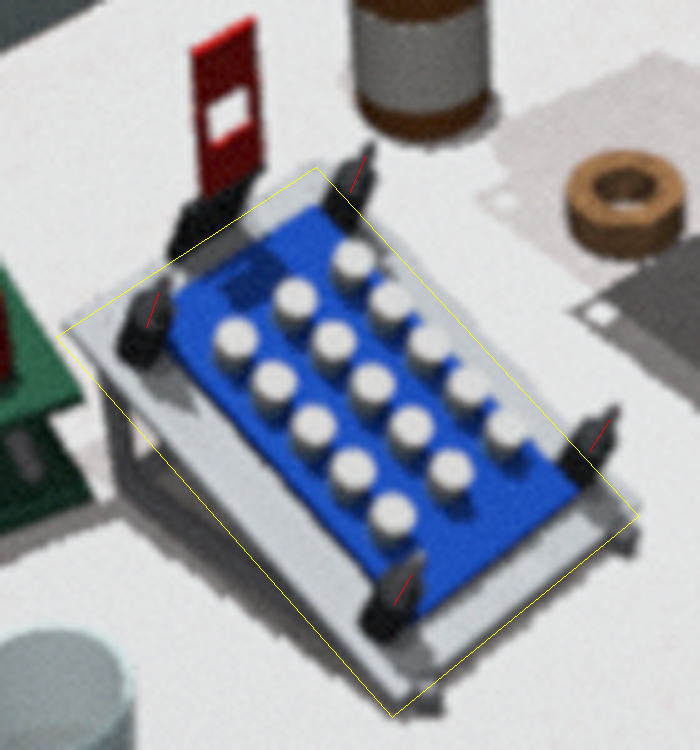

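View pics/o_w3.png

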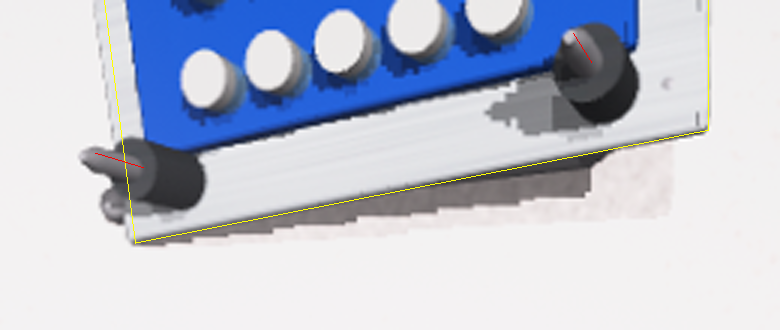

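View pics/o_top0.png

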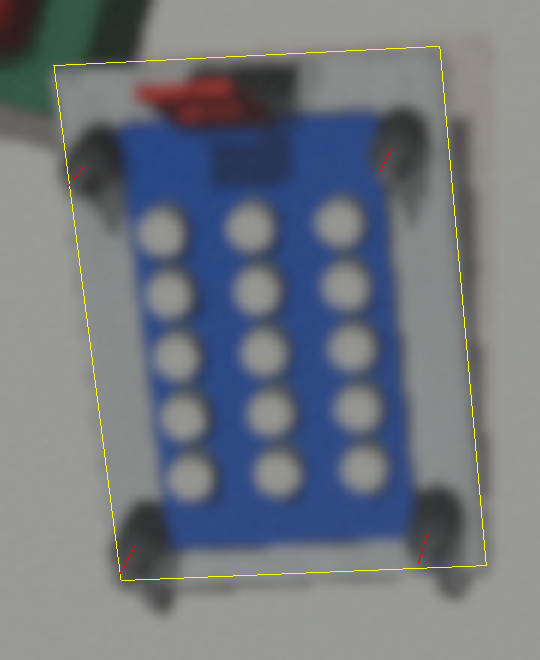

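```bash
cat > seat2.py <<'E'
import seat; from seat import *
obs.clear()
def A(tag,z,c,a,L,k=tip):
    for i,x,y in L: O(tag,i,c+(x+.5)/z-.5,a+(y+.5)/z-.5,k)
A("w4",3,200,0,[(0,538,92),(2,195,229),(1,576,384)])
A("w3",3,230,0,[(3,86,157),(1,568,38)])
A("side",5,180,220,[(0,165,282),(1,371,147),(2,420,555),(3,616,410)])
pl=lambda i:np.r_[S[i]*[.108,.075],-.036]
A("side",5,180,220,[(1,316,166),(0,62,328)],pl)
A("top",6,180,180,[(0,60,72),(1,440,50)],pl)
A("w3",3,230,0,[(1,708,131)],pl)
A("w4",3,200,0,[(0,632,127)],pl)
def T6(p):
    return R.from_euler('zyx',[p[3],p[4],p[5]]).as_matrix(),np.array(p[:3])
def run(name,sel,free):
    def f(p):
        q=np.r_[p,[-np.radians(25),0]] if not free else p
        Rm,t=T6(q)
        return np.concatenate([proj(cams[g],(Rm@P+t)[None])[0]-qq for g,P,qq in sel])
    x0=[.58,.2,.09,.04]+([-.43,0] if free else [])
    r=least_squares(f,x0);print(name,r.x.round(4),"rms",np.sqrt((r.fun**2).mean()).round(2))
    return r,r.fun.reshape(-1,2).round(1)
if __name__=="__main__":
    tips=[o for o in obs if o[1][2]>0]
    for nm,s in(("all",obs),("tips",tips),("wr",[o for o in tips if o[0][0]=="w"]),("side",[o for o in tips if o[0]=="side"])):
        r,e=run(nm,s,False)
        if nm in("all","wr"):print([(o[0],tuple(o[1]),tuple(x)) for o,x in zip(s,e)])
        if len(s)>4: run(nm+"free",s,True)
E
python3 seat2.py
```

```text
all [0.5731 0.2078 0.091  0.057 ] rms 0.91
[('w4', (np.float64(0.078), np.float64(0.058), np.float64(0.03)), (np.float64(-0.8), np.float64(1.2))), ('w4', (np.float64(-0.078), np.float64(0.058), np.float64(0.03)), (np.float64(-0.0), np.float64(1.5))), ('w4', (np.float64(0.078), np.float64(-0.058), np.float64(0.03)), (np.float64(-0.1), np.float64(0.1))), ('w3', (np.float64(-0.078), np.float64(-0.058), np.float64(0.03)), (np.float64(-0.7), np.float64(-0.1))), ('w3', (np.float64(0.078), np.float64(-0.058), np.float64(0.03)), (np.float64(0.2), np.float64(-1.5))), ('side', (np.float64(0.078), np.float64(0.058), np.float64(0.03)), (np.float64(0.0), np.float64(0.1))), ('side', (np.float64(0.078), np.float64(-0.058), np.float64(0.03)), (np.float64(0.1), np.float64(-0.3))), ('side', (np.float64(-0.078), np.float64(0.058), np.float64(0.03)), (np.float64(0.1), np.float64(1.9))), ('side', (np.float64(-0.078), np.float64(-0.058), np.float64(0.03)), (np.float64(0.4), np.float64(-0.3))), ('side', (np.float64(0.108), np.float64(-0.075), np.float64(-0.036)), (np.float64(1.1), np.float64(-1.8))), ('sid
[... 677 characters left out ...]
0621 -0.4351  0.0271] rms 0.49
wr [0.5733 0.2072 0.0932 0.0502] rms 0.59
[('w4', (np.float64(0.078), np.float64(0.058), np.float64(0.03)), (np.float64(0.1), np.float64(0.7))), ('w4', (np.float64(-0.078), np.float64(0.058), np.float64(0.03)), (np.float64(0.1), np.float64(0.5))), ('w4', (np.float64(0.078), np.float64(-0.058), np.float64(0.03)), (np.float64(0.2), np.float64(0.4))), ('w3', (np.float64(-0.078), np.float64(-0.058), np.float64(0.03)), (np.float64(-1.2), np.float64(-0.3))), ('w3', (np.float64(0.078), np.float64(-0.058), np.float64(0.03)), (np.float64(0.7), np.float64(-0.6)))]
wrfree [ 0.5735  0.2076  0.0935  0.0548 -0.4501  0.0191] rms 0.3
side [0.5831 0.2001 0.0804 0.0553] rms 0.48
```

```bash
python3 - <<'E'
from h import *
im=cv2.imread("pics/w4.png");cv2.imwrite("pics/w4t.png",cv2.resize(im[140:380,130:520],None,fx=2,fy=2,interpolation=cv2.INTER_CUBIC))
c,_=cam("wrist",load("w3"));cw=(c,np.linalg.inv(c["mount"]))
P=np.array([[90,70,12],[-90,70,12],[78,58,12],[-78,58,12],[68,0,30]])/1000.
q=np.array([(502,153),(146,153),(475,174),(174,174),(451,294)])
R0=np.array([[0,1,0],[1,0,0],[0,0,-1.]])
# catch top at (449,294)
def f(p,n=4):
    Rm=R.from_rotvec(p[3:]).as_matrix()@R0;return (proj(cw,P[:n]@Rm.T+p[:3])-q[:n]).ravel()
r=least_squares(lambda p:f(np.r_[p[0],0,p[1],0,0,p[2]]),[0,.042,0]);print(r.x,r.fun.round(1))
r=least_squares(lambda p:f(np.r_[p[0],p[1],p[2],0,0,p[3]]),[0,0,.042,0]);print(r.x,r.fun.round(1))
r=least_squares(lambda p:f(np.r_[p[0],0,p[1],p[2:]]),[0,.042,0,0,0]);print(r.x,r.fun.round(1))
E
```

```text
[0.00021558 0.04455643 0.00196528] [-0.6 -1.2  0.5 -1.5 -0.1  1.5 -1.   1.2]
[0.00021559 0.00021766 0.04455692 0.00086836] [-0.3 -1.4  0.8 -1.3  0.2  1.4 -0.7  1.4]
[ 0.00409588  0.05785548 -0.00996402  0.21092477 -0.00048047] [ 0.6 -0.8 -0.3 -0.9 -1.2  1.   0.2  0.7]
```

View pics/w4t.png

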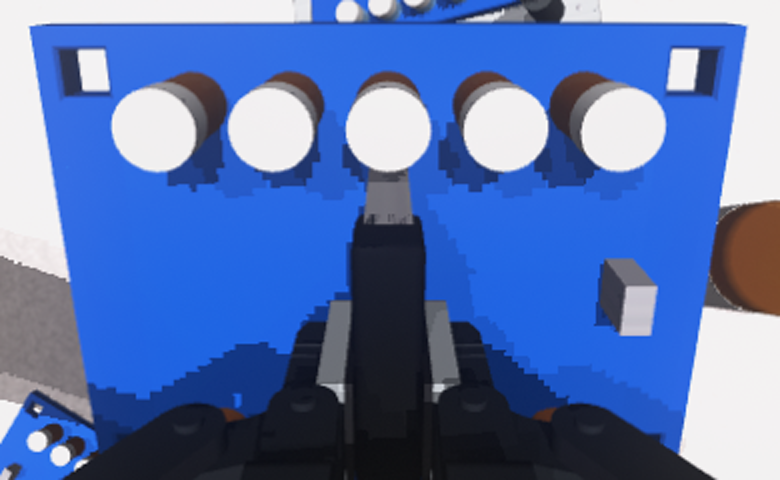

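Call:
step_arm([
  [[0,0,0,0,-4.6,0],[0,0,0,0,-4.6,0],[0,0,0,0,-4.6,0],[0,0,0,0,-4.6,0],[0,0,0,0,-4.5,0],[2.5,0.4,0,0,0,0],[3.5,0.4,0,0,0,0],[3.5,0,0,0,0,0],[3.5,0,0,0,0,-1],[3.5,0,0,0,0,-1],[2.5,0,0,0,0,-2],[1,0,0,-3,0,-2],[0,0,0,-4,0,0],[0,0,0,-5,0,0],[0,0,0,-5,0,0],[0,0,0,-5,0,0],[0,0,0,-3,0,0],[0,0,0,0,0,0],[0,0,0,0,0,0]],
])

```text
t: 8.65
tool_pos: [0.5655, 0.1876, 0.3467]
ee_rot: [[-0.054, 0.906, 0.421], [0.999, 0.049, 0.024], [0.001, 0.421, -0.907]]
wrist_force: [-0.1, 0.4, -3.8]
gripper_width: 0.151
```

```bash
cat > go.py <<'E'
from h import *
import sys
SE=[.5733,.2072,.094,.052]
R0=np.array([[0,1,0],[1,0,0],[0,0,-1.]])
OFF=np.array([.0003,.0002,.0417])
def delta(h,dx=0,dy=0,st=None):
    st=st or observe();Rs,ts=seatT(SE)
    Rt=Rs@R0;p=ts+Rs@np.array([dx,dy,h])-Rt@OFF
    A=st["ee_rot"];d=A.T@(p-st["tool_pos"])*100;rv=np.degrees(R.from_matrix(A.T@Rt).as_rotvec())
    return d.round(2),rv.round(2)
if __name__=="__main__":
    st=observe();print(st["t"],st["tool_pos"].round(4),st["wrist_force"].round(1),st["torque"].round(2),st["joint_pos"].round(2));
    print(*delta(float(sys.argv[1]) ,st=st))
    Rs,ts=seatT(SE);T=st["tool_pos"]+st["ee_rot"]@OFF
    print("tray in seat mm",(Rs.T@(T-ts)*1000).round(1))
E
python3 go.py 0.05
```

```text
8.65 [0.5655 0.1876 0.3467] [-0.1  0.4 -3.8] [-0.02  0.53 -0.05] [ 0.23 -0.33  1.81 -0.08  1.23  0.19]
[ 2.08 -9.88 14.12] [-0.05 -1.37 -0.19]
tray in seat mm [ 98.8 -23.5 190.6]
```

Call:
step_arm([
  [[0.5,-2.5,1,0,0,0],[0.5,-2.5,2,0,-0.7,0],[0.5,-2.5,2,0,-0.7,-0.2],[0.58,-2.38,2,0,0,0],[0,0,2,0,0,0],[0,0,2,0,0,0],[0,0,1.5,0,0,0],[0,0,0.6,0,0,0],[0,0,0.4,0,0,0],[0,0,0,0,0,0],[0,0,0,0,0,0],[0,0,0,0,0,0]],
])

```text
t: 9.65
tool_pos: [0.534, 0.2038, 0.184]
ee_rot: [[-0.045, 0.904, 0.425], [0.999, 0.051, -0.001], [-0.022, 0.424, -0.905]]
wrist_force: [-0.8, 0.0, -3.2]
gripper_width: 0.153
```

```bash
python3 go.py 0.05;python3 - <<'E'
from h import *
for n,(a,b,c,d) in (("wrist",(0,480,0,640)),("side",(150,390,120,380)),("top",(140,320,150,310))):
    st,im=shot(n,"h5"+n[0]); z=1 if n=="wrist" else 3
    cv2.imwrite(f"pics/h5{n[0]}z.png",cv2.resize(im[a:b,c:d],None,fx=z,fy=z,interpolation=cv2.INTER_CUBIC)[:600])
E
```

```text
9.65 [0.534  0.2038 0.184 ] [-0.8  0.  -3.2] [ 0.01  0.52 -0.02] [ 0.3  -0.3   2.06 -0.15  0.96  0.31]
[ 0.32 -0.24  0.65] [ 0.15  0.05 -0.08]
tray in seat mm [ 2.5 -3.2 56.5]
```

View pics/h5wz.png

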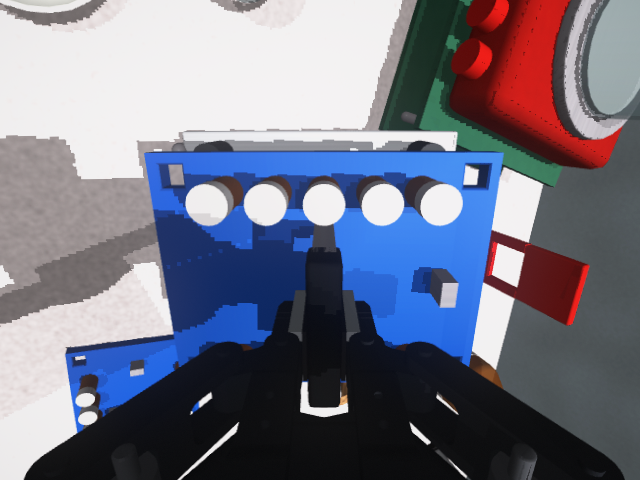

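View pics/h5sz.png

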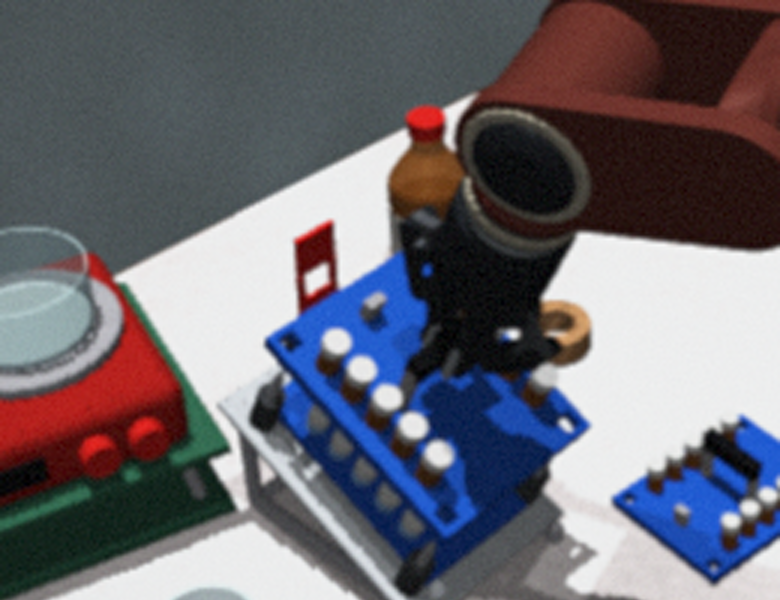

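View pics/h5tz.png

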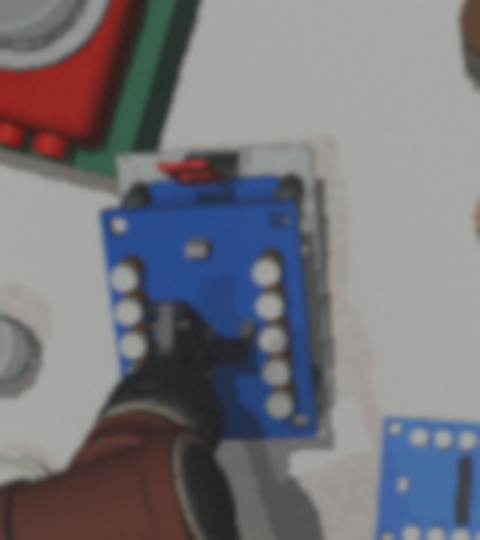

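Call:
step_arm([
  [[0.32,-0.24,0,0.15,0,0],[0,0,0.6,0,0,0],[0,0,0.5,0,0,0],[0,0,0.3,0,0,0],[0,0,0,0,0,0],[0,0,0,0,0,0],[0,0,0,0,0,0],[0,0,0,0,0,0]],
])

```text
t: 10.47
tool_pos: [0.5371, 0.2066, 0.1688]
ee_rot: [[-0.045, 0.906, 0.421], [0.999, 0.051, -0.001], [-0.023, 0.421, -0.907]]
wrist_force: [-0.6, 0.3, -4.1]
gripper_width: 0.153
```

```bash
python3 go.py 0.04;cat > ov.py <<'E'
from h import *
from go import SE,OFF,R0
import sys
tag=sys.argv[1]
for n,(a,b,c,d),z in (("wrist",(110,260,130,520),2),("side",(230,390,180,330),4)):
    st,im=shot(n,tag+n[0]);cw=cam(n,st)
    im=cv2.resize(im[a:b,c:d],None,fx=z,fy=z,interpolation=cv2.INTER_CUBIC)
    Rs,ts=seatT(SE)
    pt=lambda P,Rm,t:tuple(((proj(cw,Rm@np.array(P)/1000+t)[0]-[c,a]+.5)*z*16).astype(int))
    L=lambda Q,Rm,t,col:cv2.polylines(im,[np.array([pt(x,Rm,t) for x in Q])],True,col,1,shift=4)
    Rt=st["ee_rot"]@R0.T;tt=st["tool_pos"]+st["ee_rot"]@OFF
    for sx in(1,-1):
        for sy in(1,-1):
            x,y=78*sx,58*sy
            L([(x,y,0),(x,y,30)],Rs,ts,(0,0,255))
            a_=np.linspace(0,6.28,16);L([(x+10*np.cos(v),y+10*np.sin(v),0) for v in a_],Rs,ts,(0,255,255))
            L([(x+6,y+6,12),(x+6,y-6,12),(x-6,y-6,12),(x-6,y+6,12)],Rt,tt,(0,255,0))
    L([(90,70,12),(90,-70,12),(-90,-70,12),(-90,70,12)],Rt,tt,(255,255,0))
    L([(108,75,-36),(108,-75,-36),(-108,-75,-36),(-108,75,-36)],Rs,ts,(255,0,255))
    cv2.imwrite(f"pics/{tag}{n[0]}o.png",im[:600,:800])
E
python3 ov.py h4
```

```text
10.4667 [0.5371 0.2066 0.1688] [-0.6  0.3 -4.1] [ 0.    0.57 -0.04] [ 0.3  -0.27  2.06 -0.16  0.94  0.31]
[0.03 0.11 0.14] [-0.09  0.08 -0.07]
tray in seat mm [-1.1 -0.3 41.4]
```

View pics/h4wo.png

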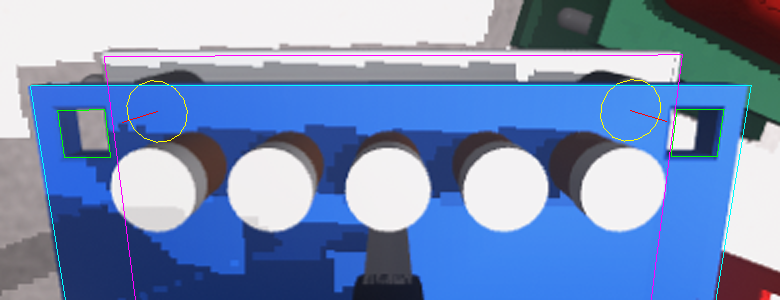

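View pics/h4so.png

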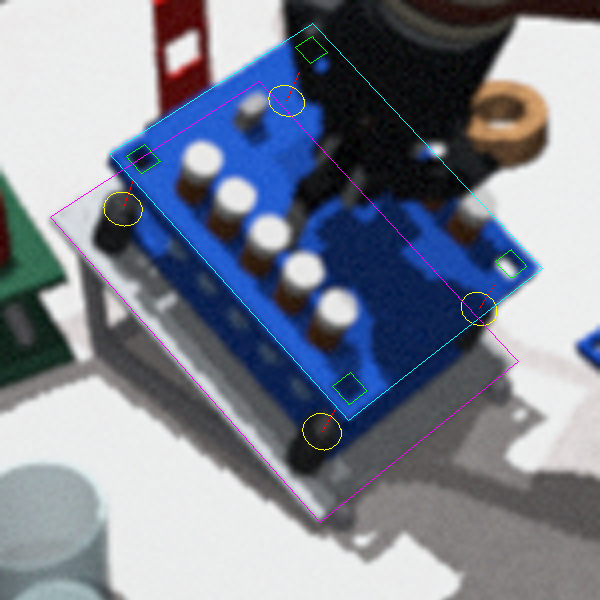

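Call:
step_arm([
  [[0.03,0.11,0,0,0,0],[0,0,0.3,0,0,0],[0,0,0.3,0,0,0],[0,0,0.3,0,0,0],[0,0,0.2,0,0,0],[0,0,0.2,0,0,0],[0,0,0,0,0,0],[0,0,0,0,0,0],[0,0,0,0,0,0]],
])

```text
t: 11.32
tool_pos: [0.5434, 0.2069, 0.1573]
ee_rot: [[-0.045, 0.906, 0.421], [0.999, 0.051, -0.002], [-0.023, 0.42, -0.907]]
wrist_force: [-0.5, -1.0, -4.0]
gripper_width: 0.152
```

```bash
python3 go.py 0.02; python3 ov.py h3
```

```text
11.3167 [0.5434 0.2069 0.1573] [-0.5 -1.  -4. ] [0.04 0.47 0.02] [ 0.3  -0.24  2.06 -0.16  0.91  0.32]
[-0.    0.02  0.83] [-0.11  0.08 -0.06]
tray in seat mm [-0.2 -0.  28.3]
```

View pics/h3wo.png

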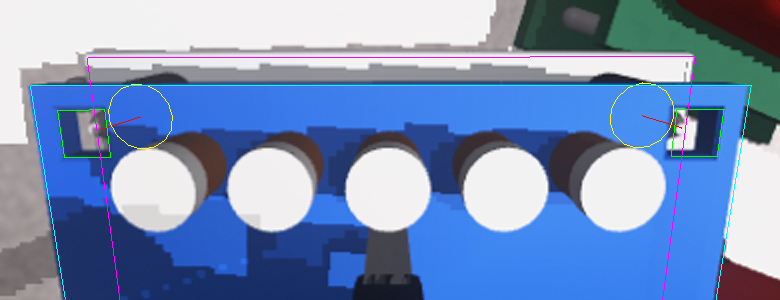

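View pics/h3so.png

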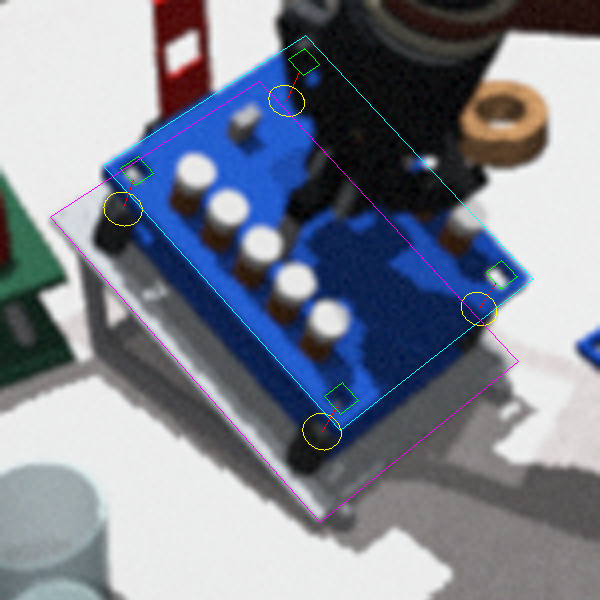

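```bash
python3 - <<'E'
import cv2,numpy as np
from h import *; from go import *
im=cv2.imread("pics/h3w.png")
o=[]
for c in (155,455): o.append(cv2.resize(im[155:195,c:c+50],None,fx=7.5,fy=7.5,interpolation=cv2.INTER_NEAREST))
cv2.imwrite("pics/h3wz.png",np.hstack(o))
st=load("h3w");cw=cam("wrist",st);Rs,ts=seatT(SE)
for s in(-1,1):
  for z in (30,22): print(s,z,proj(cw,Rs@np.array([.078*s,.058,z/1000])+ts))
E
```

```text
-1 30 [[180.01304141 173.87374755]]
-1 22 [[185.7977746  172.05999916]]
1 30 [[470.10358841 173.26405255]]
1 22 [[464.24206968 171.4719988 ]]
```

View pics/h3wz.png

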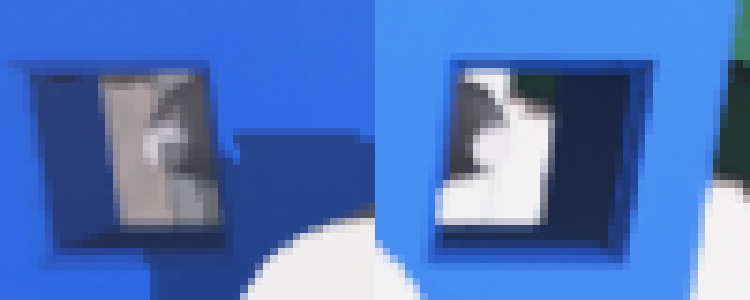

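```bash
python3 - <<'E'
from h import *; from go import SE
import seat2; from seat2 import *
cams["h3w"]=cam("wrist",load("h3w"))
a=[("h3w",tip(2),(176.1,174.7)),("h3w",tip(0),(470.3,175))]
tw=[o for o in obs if o[1][2]>0 and o[0][0]=="w"]
def fit(sel,w):
    f=lambda p:np.r_[np.concatenate([proj(cams[g],(seatT(p)[0]@P+seatT(p)[1])[None])[0]-q for g,P,q in sel]),(p[3]-.052)*w]
    r=least_squares(f,SE);print(r.x.round(4),r.fun.round(1))
fit(a,300);fit(a+tw,0)
E
```

```text
[0.5712 0.2068 0.0961 0.051 ] [ 0.   0.3  0.  -0.3 -0.3]
[0.5721 0.2066 0.0949 0.0513] [ 1.8  0.4 -0.5 -0.3 -0.4  0.  -0.7  0.3 -0.1  0.1 -2.3  0.1  0.2 -0.6
 -0. ]
```

```bash
sed -i 's/^SE=.*/SE=[.5714,.2067,.0957,.0515]/' go.py; python3 go.py 0.018
```

```text
11.4167 [0.5434 0.2069 0.1574] [-1.   0.3 -4.3] [-0.01  0.53  0.03] [ 0.3  -0.24  2.05 -0.16  0.91  0.32]
[-0.05 -0.09  0.81] [-0.09  0.08 -0.04]
tray in seat mm [ 0.9  0.5 26.1]
```

Call:
step_arm([
  [[-0.05,-0.09,0,-0.1,0.1,0],[0,0,0.2,0,0,0],[0,0,0.2,0,0,0],[0,0,0.2,0,0,0],[0,0,0.2,0,0,0],[0,0,0,0,0,0],[0,0,0,0,0,0],[0,0,0,0,0,0]],
])

```text
t: 12.08
tool_pos: [0.546, 0.2064, 0.1496]
ee_rot: [[-0.046, 0.905, 0.422], [0.999, 0.051, 0.0], [-0.021, 0.422, -0.906]]
wrist_force: [0.2, 0.9, -3.9]
gripper_width: 0.152
```

```bash
python3 go.py 0.01; python3 ov.py h2;python3 - <<'E'
import cv2,numpy as np
im=cv2.imread("pics/h2w.png")
o=[]
for c in (155,455): o.append(cv2.resize(im[155:195,c:c+50],None,fx=7.5,fy=7.5,interpolation=cv2.INTER_NEAREST))
cv2.imwrite("pics/h2wz.png",np.hstack(o))
E
```

```text
12.0833 [0.546  0.2064 0.1496] [ 0.2  0.9 -3.9] [ 0.04  0.51 -0.  ] [ 0.29 -0.22  2.06 -0.16  0.89  0.31]
[0.   0.01 0.79] [-0.01 -0.02 -0.04]
tray in seat mm [-0.1  0.  17.9]
```

View pics/h2wz.png

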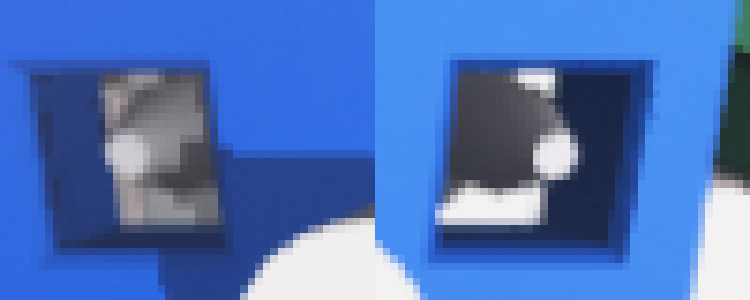

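View pics/h2so.png

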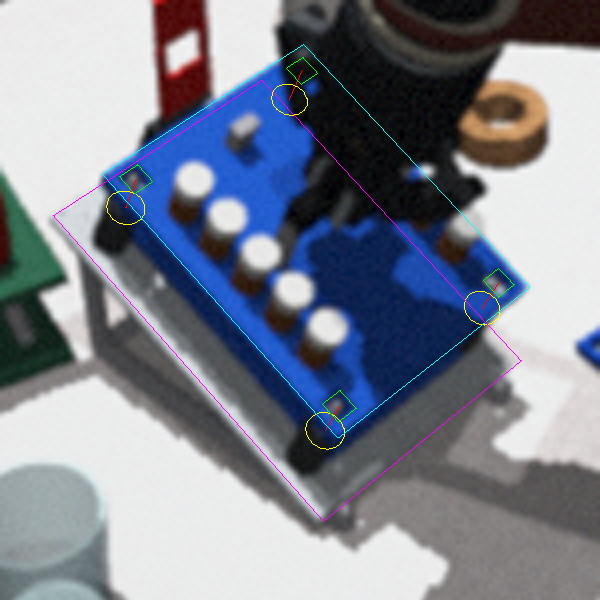

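Call:
step_arm([
  [[0,0,0.2,0,0,0],[0,0,0.2,0,0,0],[0,0,0.2,0,0,0],[0,0,0.2,0,0,0],[0,0,0.2,0,0,0],[0,0,0.2,0,0,0],[0,0,0,0,0,0],[0,0,0,0,0,0]],
])

```text
t: 12.85
tool_pos: [0.5509, 0.2063, 0.1384]
ee_rot: [[-0.046, 0.905, 0.422], [0.999, 0.051, 0.0], [-0.021, 0.421, -0.907]]
wrist_force: [-0.7, 0.3, -3.7]
gripper_width: 0.153
```

```bash
python3 go.py 0.00
```

```text
12.85 [0.5509 0.2063 0.1384] [-0.7  0.3 -3.7] [-0.02  0.51 -0.01] [ 0.29 -0.2   2.06 -0.16  0.87  0.31]
[0.01 0.03 0.57] [-0.04 -0.01 -0.04]
tray in seat mm [-0.3 -0.1  5.7]
```

Call:
step_arm([
  [[0,0,0.1,0,0,0],[0,0,0.1,0,0,0],[0,0,0.1,0,0,0],[0,0,0.1,0,0,0],[0,0,0,0,0,0],[0,0,0,0,0,0]],
])

```text
t: 13.35
tool_pos: [0.5527, 0.2064, 0.135]
ee_rot: [[-0.046, 0.905, 0.422], [0.999, 0.051, 0.0], [-0.021, 0.422, -0.906]]
wrist_force: [0.3, -0.7, -3.0]
gripper_width: 0.15
```

```bash
python3 go.py 0.00
```

```text
13.35 [0.5527 0.2064 0.135 ] [ 0.3 -0.7 -3. ] [-0.    0.52 -0.05] [ 0.29 -0.19  2.06 -0.16  0.86  0.32]
[0.   0.02 0.18] [-0.02 -0.02 -0.04]
tray in seat mm [-0.2 -0.   1.8]
```

Call:
step_arm([
  [[0,0,0.1,0,0,0],[0,0,0,0,0,0],[0,0,0.05,0,0,0],[0,0,0,0,0,0],[0,0,0,0,0,0]],
])

```text
t: 13.77
tool_pos: [0.5534, 0.2064, 0.1339]
ee_rot: [[-0.046, 0.905, 0.423], [0.999, 0.051, 0.0], [-0.021, 0.422, -0.906]]
wrist_force: [-0.8, -0.7, -1.4]
gripper_width: 0.153
```

```bash
python3 go.py 0.00; python3 ov.py hc
```

```text
13.7667 [0.5534 0.2064 0.1339] [-0.8 -0.7 -1.4] [0.02 0.51 0.03] [ 0.29 -0.19  2.05 -0.16  0.86  0.32]
[-0.    0.    0.06] [-0.   -0.02 -0.04]
tray in seat mm [-0.   0.   0.6]
```

View pics/hcso.png

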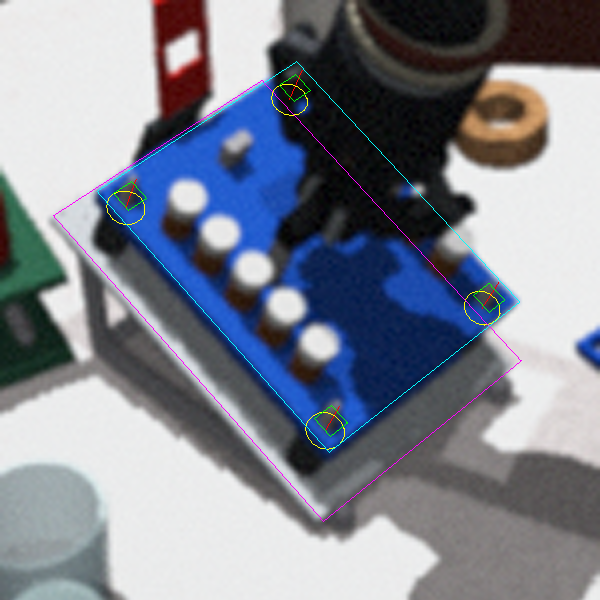

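View pics/hcw.png

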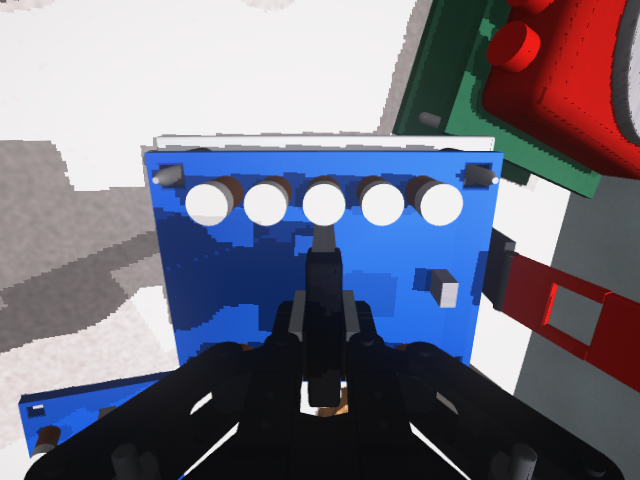

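Call:
step_arm([
  [[0,0,0.05,0,0,0],[0,0,0,0,0,0],[0,0,0.05,0,0,0],[0,0,0,0,0,0],[0,0,0,0,0,0]],
])

```text
t: 14.28
tool_pos: [0.5537, 0.2062, 0.1335]
ee_rot: [[-0.046, 0.905, 0.422], [0.999, 0.051, -0.0], [-0.022, 0.422, -0.906]]
wrist_force: [-5.9, -4.1, 2.9]
gripper_width: 0.155
```

```bash
python3 go.py 0.00
```

```text
14.2833 [0.5537 0.2062 0.1335] [-5.9 -4.1  2.9] [-0.19  0.92 -0.  ] [ 0.29 -0.19  2.05 -0.16  0.86  0.32]
[ 0.02 -0.01  0.01] [-0.03  0.01 -0.04]
tray in seat mm [ 0.1 -0.2  0.1]
```

Call:
step_arm([
  [[0,0,0,0,0,0],[0,0,0,0,0,0],[0,0,0,0,0,0],[0,0,0,0,0,0],[0,0,0,0,0,0],[0,0,0,0,0,0],[0,0,0,0,0,0],[0,0,0,0,0,0],[0,0,0,0,0,0]],
], fingers=1)

```text
t: 15.03
tool_pos: [0.5538, 0.2064, 0.1328]
ee_rot: [[-0.046, 0.905, 0.422], [0.999, 0.051, 0.0], [-0.021, 0.422, -0.906]]
wrist_force: [-0.7, 0.9, -0.3]
gripper_width: 0.995
```

```bash
python3 go.py 0.00; python3 ov.py hr
```

```text
15.0333 [0.5538 0.2064 0.1328] [-0.7  0.9 -0.3] [ 0.02  0.17 -0.01] [ 0.29 -0.18  2.05 -0.16  0.86  0.32]
[-0.    0.01 -0.06] [-0.01 -0.02 -0.03]
tray in seat mm [-0.1  0.  -0.6]
```

View pics/hrso.png

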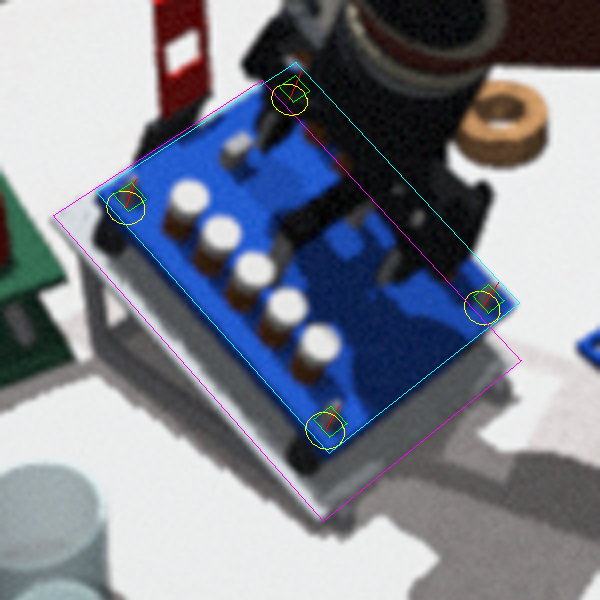

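View pics/hrw.png

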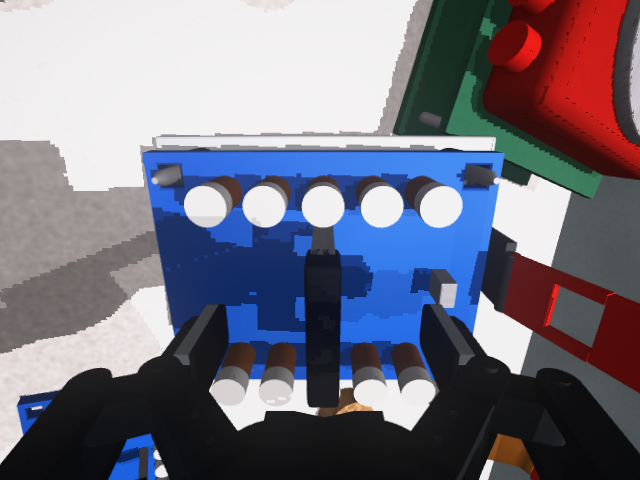

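Call:
step_arm([
  [[0,0,-1,0,0,0],[0,0,-1.5,0,0,0],[0,0,-2.5,0,0,0],[0,0,-3,0,0,0],[0,0,-3,0,0,0],[0,0,-2,0,0,0],[0,0,0,0,0,0],[0,0,0,0,0,0],[0,0,0,0,0,0]],
])

```text
t: 15.88
tool_pos: [0.4984, 0.2062, 0.2497]
ee_rot: [[-0.046, 0.906, 0.421], [0.999, 0.051, -0.0], [-0.022, 0.421, -0.907]]
wrist_force: [-0.2, -0.3, -0.4]
gripper_width: 0.996
```

```bash
python3 go.py 0.00; python3 - <<'E'
from h import *; from go import *
st,im=shot("wrist","wr")
cw=cam("wrist",st);Rs,ts=seatT(SE)
L=lambda Q,col:cv2.polylines(im,[np.round(proj(cw,np.array(Q)/1000@Rs.T+ts)*16).astype(int)],True,col,1,shift=4)
L([(90,70,12),(90,-70,12),(-90,-70,12),(-90,70,12)],(0,255,255))
L([(68,7,30),(68,-7,30),(60,-7,30),(60,7,30)],(0,255,255))
L([(7,34,70),(7,-34,70),(-7,-34,70),(-7,34,70)],(0,255,255))
for th in (1.75,1.875,2.0):
    u=np.array([-np.cos(th),0,np.sin(th)])
    h=np.array([100,0,17])
    L([h+80*u+[0,17,0],h+80*u-[0,17,0]],(0,255,0))
cv2.imwrite("pics/wro.png",im)
E
```

```text
15.8833 [0.4984 0.2062 0.2497] [-0.2 -0.3 -0.4] [-0.07  0.2  -0.01] [ 0.32 -0.43  2.05 -0.15  1.12  0.31]
[ 0.02  0.11 12.87] [-0.08 -0.   -0.03]
tray in seat mm [ -1.   -0.2 128.7]
```

View pics/wro.png

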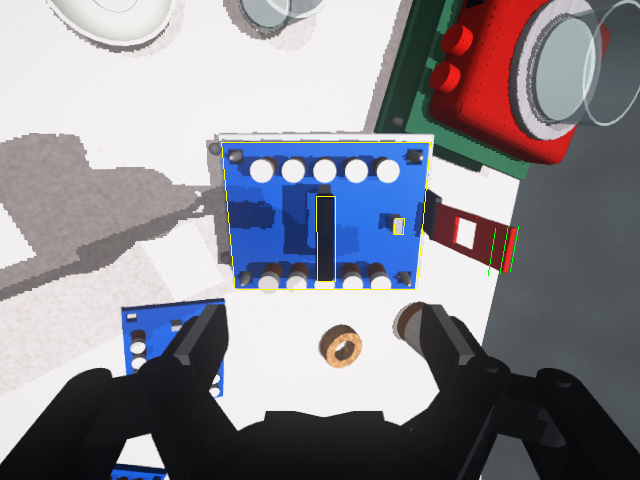

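Call:
step_arm([
  [[0,0,0,0,0,-6.92],[0,0,0,0,0,-6.92],[0,0,0,0,0,-6.92],[0,0,0,0,0,-6.92],[0,0,0,0,0,-6.92],[0,0,0,0,0,-6.92],[0,0,0,0,0,-6.92],[0,0,0,0,0,-6.92],[0,0,0,0,0,-6.92],[0,0,0,0,0,-6.92],[0,0,0,0,0,-6.92],[0,0,0,0,0,-6.92],[0,0,0,0,0,-6.92],[0,0,0,0,0,0],[0,0,0,0,0,0]],
], fingers=-1)

```text
t: 17.18
tool_pos: [0.4984, 0.206, 0.2487]
ee_rot: [[-0.907, -0.043, 0.42], [-0.047, 0.999, -0.001], [-0.419, -0.021, -0.908]]
wrist_force: [-0.2, 0.1, 0.6]
gripper_width: 0.002
```

```bash
cat > hp.py <<'E'
from h import *; from go import SE
import sys
R1=np.diag([-1.,1,-1])
def now(st=None):
    st=st or observe();Rs,ts=seatT(SE)
    print("t",round(st["t"],2),"TCP in seat mm",(Rs.T@(st["tool_pos"]-ts)*1000).round(1),"rotdelta",np.degrees(R.from_matrix(st["ee_rot"].T@Rs@R1).as_rotvec()).round(1),"F seat",(Rs.T@st["wrist_force"]).round(1),st["gripper_width"].round(2))
    return st
if __name__=="__main__":
    st=now();print(st["joint_pos"].round(2))
E
python3 hp.py
python3 - <<'E'
from h import *
shot("wrist","wx")
E
```

```text
Traceback (most recent call last):
  File "hp.py", line 9, in <module>
    st=now();print(st["joint_pos"].round(2))
  File "hp.py", line 6, in now
    print("t",round(st["t"],2),"TCP in seat mm",(Rs.T@(st["tool_pos"]-ts)*1000).round(1),"rotdelta",np.degrees(R.from_matrix(st["ee_rot"].T@Rs@R1).as_rotvec()).round(1),"F seat",(Rs.T@st["wrist_force"]).round(1),st["gripper_width"].round(2))
                                                                                                                                                                                                                    ^^^^^^^^^^^^^^^^^^^^^^^^^
AttributeError: 'float' object has no attribute 'round'
```

View pics/wx.png

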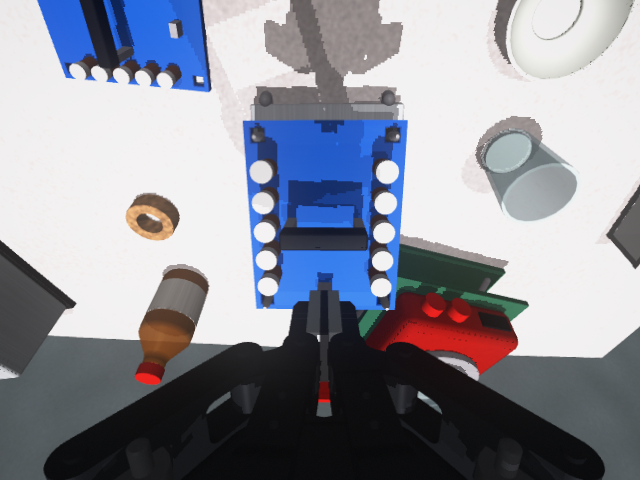

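```bash
sed -i 's/st\["gripper_width"\].round(2)/round(float(st["gripper_width"]),2)/' hp.py; python3 hp.py
```

```text
t 17.23 TCP in seat mm [ -1.3  -0.6 169.8] rotdelta [-0.  -0.2 -0.2] F seat [-0.8  0.5 -0.5] 0.0
[ 0.32 -0.43  2.05 -0.15  1.12 -1.26]
```

Call:
step_arm([
  [[-1.5,0,0,0,0,0],[-3,0,0,0,0,0],[-3,0,0,0,0,0],[-3,0,0,0,0,0],[-3,0,0,0,0,0],[-2,0,0,0,0,0],[-1.3,0,0,0,0,0],[0,0,0,0,0,0],[0,0,0,0,0,0]],
])

```text
t: 17.98
tool_pos: [0.651, 0.2146, 0.3207]
ee_rot: [[-0.906, -0.044, 0.421], [-0.049, 0.999, -0.0], [-0.421, -0.021, -0.907]]
wrist_force: [-0.7, -0.7, 1.0]
gripper_width: -0.005
```

```bash
python3 hp.py; python3 - <<'E'
from h import *
st,im=shot("side","sx"); cv2.imwrite("pics/sxz.png",cv2.resize(im[100:340,60:340],None,fx=2.5,fy=2.5))
shot("wrist","wy")
E
```

```text
t 17.98 TCP in seat mm [167.4  -0.7 170.3] rotdelta [-0.  -0.1 -0.2] F seat [-0.3 -0.7  1.2] -0.01
[ 0.25 -0.1   1.65 -0.12  1.16 -1.34]
```

View pics/sxz.png

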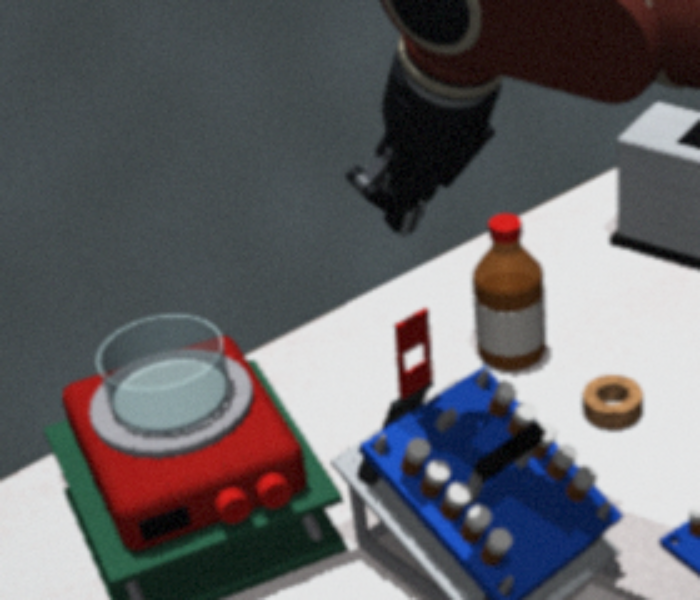

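View pics/wy.png

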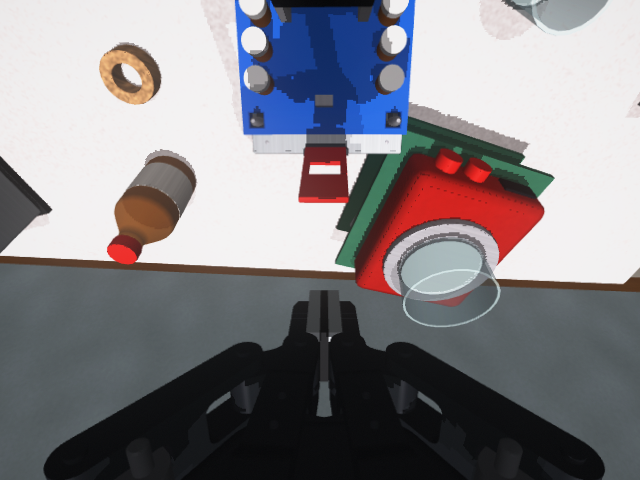

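Call:
step_arm([
  [[0,-0.5,1,0,0,0],[0,0,2,0,0,0],[0,0,2,0,0,0],[0,0,2,0,0,0],[0,0,1.2,0,0,0],[0,0,0.8,0,0,0],[0,0,0,0,0,0],[0,0,0,0,0,0],[0,0,0,0,0,0]],
])

```text
t: 18.83
tool_pos: [0.6895, 0.21, 0.2417]
ee_rot: [[-0.904, -0.046, 0.424], [-0.05, 0.999, 0.001], [-0.424, -0.02, -0.905]]
wrist_force: [0.8, -1.3, -0.1]
gripper_width: -0.002
```

```bash
python3 hp.py; python3 - <<'E'
from h import *
st,im=shot("side","sy"); cv2.imwrite("pics/syz.png",cv2.resize(im[100:340,60:340],None,fx=2.5,fy=2.5))
shot("wrist","wz")
E
```

```text
t 18.83 TCP in seat mm [168.7  -5.4  82.4] rotdelta [ 0.   0.1 -0.1] F seat [ 0.6 -1.3 -0.4] -0.0
[ 0.23  0.02  1.67 -0.11  1.02 -1.35]
```

View pics/syz.png

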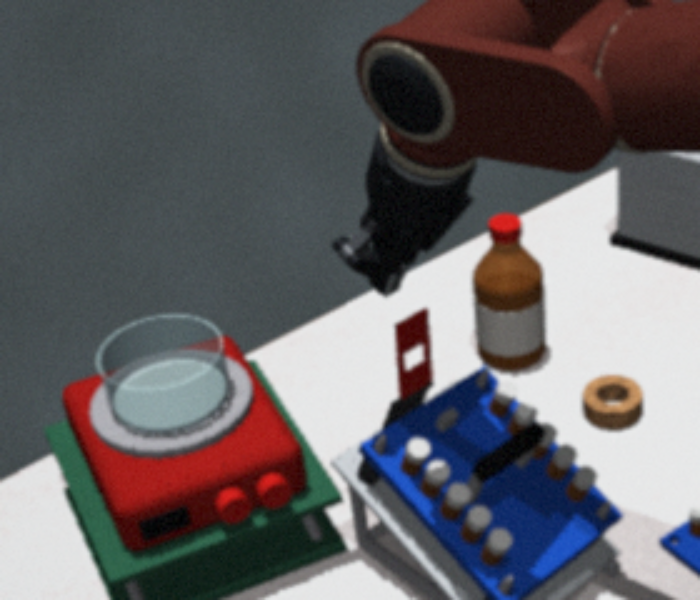

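View pics/wz.png

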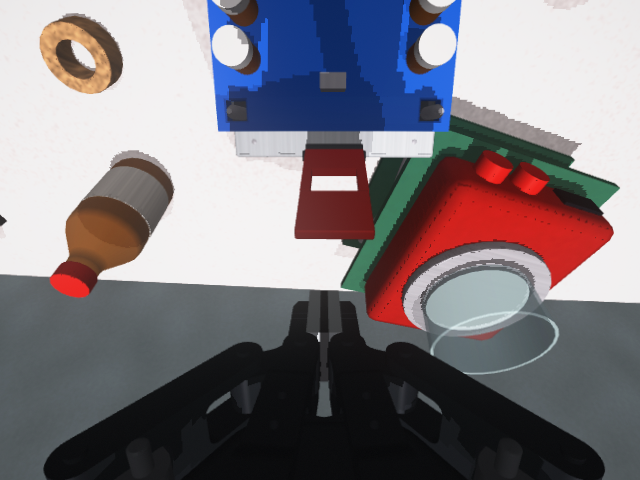

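```bash
cat > ha.py <<'E'
from h import *; from go import SE
def ends(cw,th,n=0):
    Rs,ts=seatT(SE);u=np.array([-np.cos(th),0,np.sin(th)]);nn=np.array([np.sin(th),0,np.cos(th)])
    h=np.array([.1,0,.017])
    return proj(cw,np.array([h+.08*u+n*nn+[0,s*.017,0] for s in(1,-1)])@Rs.T+ts)
E
python3 - <<'E'
from ha import *
cw=cam("wrist",load("wz"))
for th in(1.7,1.8,1.9,2.0,2.1):
    print(th,ends(cw,th,.0025).round(0).tolist())
E
```

```text
1.7 [[382.0, 197.0], [294.0, 197.0]]
1.8 [[380.0, 215.0], [295.0, 215.0]]
1.9 [[378.0, 232.0], [296.0, 232.0]]
2.0 [[376.0, 246.0], [297.0, 246.0]]
2.1 [[374.0, 258.0], [298.0, 258.0]]
```

Call:
step_arm([
  [[0.5,0,0.3,0,0,0],[0.5,0,0,0,0,0],[0.5,0,0,0,0,0],[0.5,0,0,0,0,0],[0.5,0,0,0,0,0],[0.5,0,0,0,0,0],[0.5,0,0,0,0,0],[0.5,0,0,0,0,0],[0.5,0,0,0,0,0],[0.5,0,0,0,0,0],[0.5,0,0,0,0,0],[0,0,0,0,0,0]],
])

```text
t: 19.93
tool_pos: [0.6395, 0.207, 0.2131]
ee_rot: [[-0.906, -0.046, 0.421], [-0.05, 0.999, 0.0], [-0.42, -0.021, -0.907]]
wrist_force: [-0.1, 0.3, -0.1]
gripper_width: 0.004
```

```bash
python3 hp.py; python3 - <<'E'
from h import *
st,im=shot("side","sa"); cv2.imwrite("pics/saz.png",cv2.resize(im[150:340,140:340],None,fx=3,fy=3))
shot("wrist","wa")
E
```

```text
t 19.93 TCP in seat mm [111.2  -5.4  77.7] rotdelta [ 0.  -0.1 -0.1] F seat [-0.1  0.3 -0.1] 0.0
[ 0.25 -0.07  1.81 -0.12  0.98 -1.33]
```

View pics/saz.png

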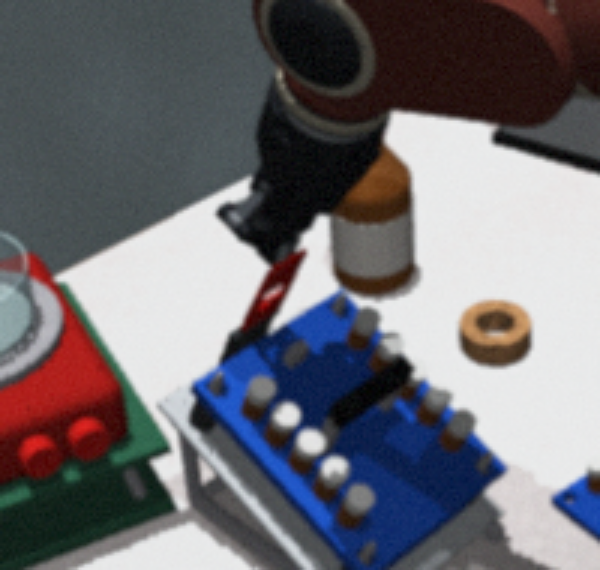

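View pics/wa.png

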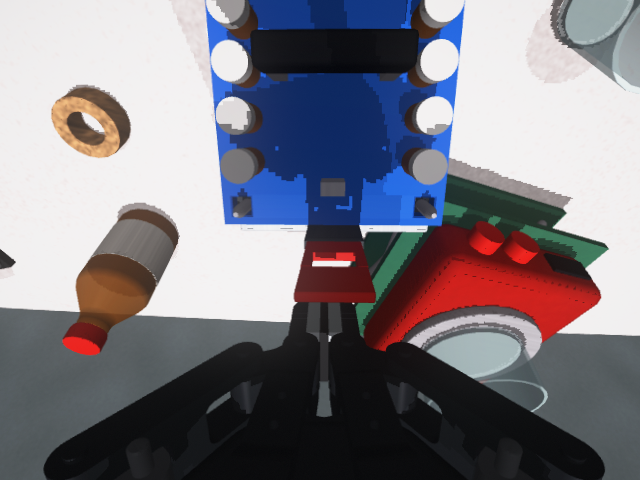

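Call:
step_arm([
  [[0.6,0,0,0,0,0],[0.6,0,0,0,0,0],[0.6,0,0,0,0,0],[0.6,0,0,0,0,0],[0.7,0,0,0,0,0],[0.7,0,0.6,0,0,0],[0.7,0,0.6,0,0,0],[0.72,0,0.57,0,0,0],[0.72,0,0.57,0,0,0],[0.35,0,0.53,0,0,0],[0.35,0,0.53,0,0,0],[0.35,0,0.53,0,0,0],[0,0,0,0,0,0],[0,0,0,0,0,0]],
])

```text
t: 21.2
tool_pos: [0.5935, 0.2034, 0.1481]
ee_rot: [[-0.906, -0.046, 0.421], [-0.05, 0.999, -0.0], [-0.42, -0.021, -0.907]]
wrist_force: [0.6, -0.2, -0.6]
gripper_width: 0.0
```

```bash
python3 hp.py; python3 - <<'E'
from h import *
st,im=shot("side","sb"); cv2.imwrite("pics/sbz.png",cv2.resize(im[150:340,140:340],None,fx=3,fy=3))
shot("wrist","wb")
E
```

```text
t 21.2 TCP in seat mm [42.  -5.5 38.1] rotdelta [-0.  -0.1 -0.1] F seat [ 0.3 -0.2 -0.8] 0.0
[ 0.26 -0.11  1.96 -0.14  0.88 -1.29]
```

View pics/sbz.png

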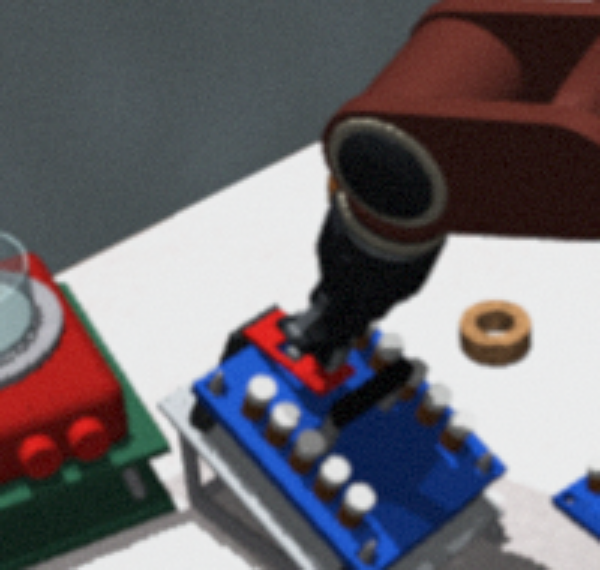

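View pics/wb.png

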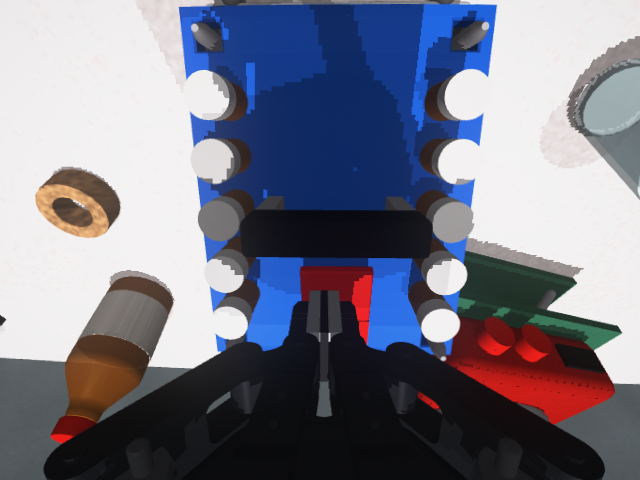

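Nearly closed; press the rest down slowly, (42, 38) to (34, 22) mm.

Call:
step_arm([
  [[0.3,0,0.45,0,0,0],[0.3,0,0.45,0,0,0],[0.2,0,0.3,0,0,0],[0,0,0.3,0,0,0],[0,0,0.1,0,0,0],[0,0,0.1,0,0,0],[0,0,0,0,0,0],[0,0,0,0,0,0]],
])

```text
t: 21.97
tool_pos: [0.594, 0.2031, 0.1302]
ee_rot: [[-0.905, -0.046, 0.422], [-0.05, 0.999, 0.0], [-0.422, -0.021, -0.906]]
wrist_force: [-0.1, -0.0, 0.1]
gripper_width: 0.001
```

```bash
python3 hp.py
```

```text
t 21.97 TCP in seat mm [34.8 -5.4 21.7] rotdelta [ 0.  -0.  -0.1] F seat [-0.1 -0.   0.2] 0.0
[ 0.26 -0.09  1.97 -0.15  0.84 -1.29]
```

Call:
step_arm([
  [[0,0,0.1,0,0,0],[0,0,0.1,0,0,0],[0,0,0,0,0,0],[0,0,0.1,0,0,0],[0,0,0,0,0,0],[0,0,0,0,0,0]],
])

```text
t: 22.47
tool_pos: [0.5952, 0.2031, 0.1275]
ee_rot: [[-0.905, -0.046, 0.422], [-0.05, 0.999, 0.0], [-0.422, -0.021, -0.906]]
wrist_force: [-0.3, -0.5, -0.2]
gripper_width: -0.005
```

```bash
python3 hp.py
```

```text
t 22.47 TCP in seat mm [34.8 -5.4 18.8] rotdelta [ 0.  -0.  -0.1] F seat [-0.4 -0.5 -0. ] -0.01
[ 0.26 -0.08  1.97 -0.15  0.83 -1.29]
```

Call:
step_arm([
  [[0,0,0.1,0,0,0],[0,0,0,0,0,0],[0,0,0.1,0,0,0],[0,0,0,0,0,0],[0,0,0,0,0,0]],
])

```text
t: 22.88
tool_pos: [0.5956, 0.2033, 0.1269]
ee_rot: [[-0.906, -0.046, 0.421], [-0.05, 0.999, -0.0], [-0.421, -0.021, -0.907]]
wrist_force: [-10.6, -1.7, 9.5]
gripper_width: -0.001
```

```bash
python3 hp.py
```

```text
t 22.88 TCP in seat mm [34.9 -5.2 18.1] rotdelta [-0.  -0.1 -0.1] F seat [-5.7 -1.4 13.1] -0.0
[ 0.26 -0.08  1.97 -0.15  0.83 -1.29]
```

Call:
step_arm([
  [[0,0,-0.3,0,0,0],[0,0,-1,0,0,0],[0,0,-2,0,0,0],[0,0,-3,0,0,0],[0,0,-3,0,0,0],[0,0,-3,0,0,0],[0,0,-2,0,0,0],[0,0,0,0,0,0],[0,0,0,0,0,0],[0,0,0,0,0,0]],
])

```text
t: 23.72
tool_pos: [0.5352, 0.2029, 0.2541]
ee_rot: [[-0.906, -0.046, 0.421], [-0.05, 0.999, -0.0], [-0.421, -0.021, -0.907]]
wrist_force: [0.2, -0.6, -0.0]
gripper_width: -0.001
```

```bash
python3 hp.py; python3 - <<'E'
from ha import *
st,im=shot("wrist","we");cw=cam("wrist",st);Rs,ts=seatT(SE)
s2,i2=shot("side","se");c2=cam("side")
for w,m,n in((cw,im,"we"),(c2,i2,"se")):
    L=lambda Q,col:cv2.polylines(m,[np.round(proj(w,np.array(Q)/1000@Rs.T+ts)*16).astype(int)],True,col,1,shift=4)
    L([(90,70,12),(90,-70,12),(-90,-70,12),(-90,70,12)],(0,255,255))
    L([(7,34,70),(7,-34,70),(-7,-34,70),(-7,34,70)],(0,255,255))
    L([(20,17,19.5),(20,-17,19.5),(100,-17,19.5),(100,17,19.5)],(0,255,0))
    L([(68,7,30),(68,-7,30),(60,-7,30),(60,7,30)],(0,255,255))
cv2.imwrite("pics/weo.png",im);cv2.imwrite("pics/seo.png",cv2.resize(i2[200:370,170:330],None,fx=3.5,fy=3.5))
cv2.imwrite("pics/ser.png",cv2.resize(cv2.imread("pics/se.png")[200:370,170:330],None,fx=3.5,fy=3.5,interpolation=cv2.INTER_CUBIC))
E
```

```text
t 23.72 TCP in seat mm [ 33.9  -5.5 158.8] rotdelta [ 0.  -0.1 -0.1] F seat [ 0.1 -0.6 -0.1] -0.0
[ 0.29 -0.35  1.98 -0.14  1.1  -1.29]
```

View pics/weo.png

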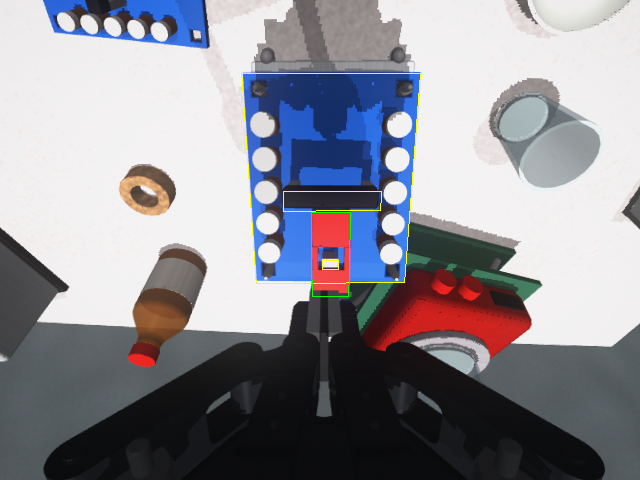

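View pics/seo.png

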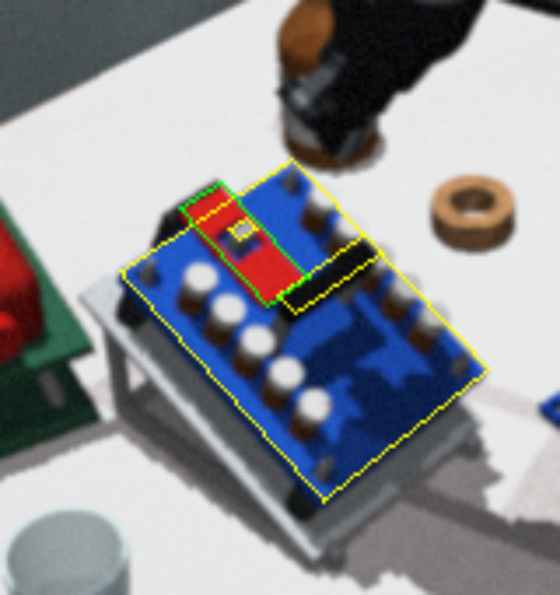

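View pics/ser.png

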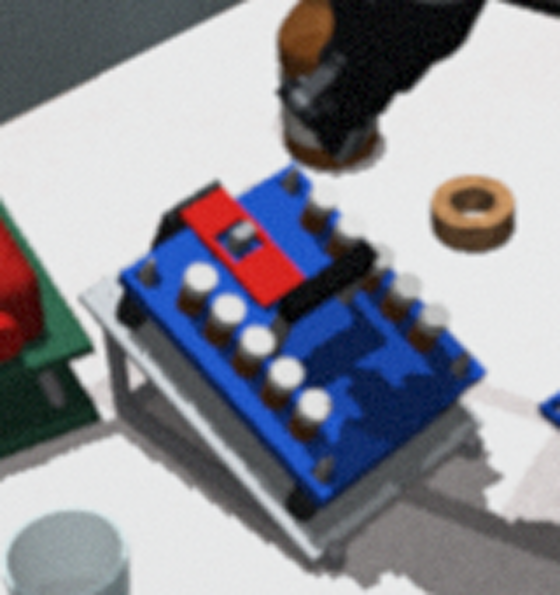

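```bash
python3 -c "
from rig import *
print(sign_off()); print(observe()['t'])"
```

```text
the job is handed in; nothing more can be done
None
the job is handed in; nothing more can be done
```

The largest blue tray is on the carrier with a post through every corner hole and its catch at the high side. The red hasp is closed over the catch, and I handed the job in at about 24 s.

**Tray:** I gripped the handle bar and lowered the tray square to the slope. I corrected about 1 mm after seeing the post tips through the holes, and stopped at light contact of a few newtons. I then let go and pulled back.

**Hasp:** I pushed it over with the shut fingers and pressed the tongue down until it stopped, at about 13 N. The arm then backed off about 14 cm.

**Last checks:** The final side and wrist pictures show:
- the tray outline and catch lying on their seated positions
- the hasp outline matching the closed position, with the catch in its slot
- the bystanders in view where they had been

The wrist force was about 0.

**What disagreed:**
- The side camera's post tips alone put the carrier about 1 cm away from the wrist camera's estimate. I used the wrist estimate, and the contact height then agreed with it to within 1 mm.
- The hasp stopped about 1.4 mm lower than I had calculated. I put that down to calibration error.

I had no direct reading of the hasp angle, and the hand-in gave no verdict.

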